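# Mount the carrier arm on a microscope pole stand

### The arm

A 6-joint arm with a two-finger parallel gripper is mounted at the origin on the work surface. World frame = base frame: x ahead of the robot, y to its left, z up, the work surface at z = 0. Lengths are in m, angles in rad, forces in N, time in s.
With the tool pointing down it reaches from about 0.375 to 0.825 m from the base axis. Payload 5.5 kg.
Tool frame: the origin (TCP) lies on the centre line of the jaws, within the pads' length; the fingertips stand 17 mm ahead of it and the grasp point (between the pads) lies 2 mm behind it; z points along the fingers, y is the direction in which the jaws open and shut (so a half turn about z gives the same grasp; the last joint's range is limited). The gripper opens to 85 mm and grips with 20 to 120 N. Pads are 22 mm wide; open, the fingers measure 114 mm over their backs; the gripper's body (76 mm by 85 mm) begins 54 mm behind the grasp point. The pads swing forward as they close: fully open they stand 13 mm farther back than shut.
Start: joints at [-1.153, 0.314, -0.047, 1.21, 0, 1.571], TCP at [0.243, -0.548, 0.219] pointing down, gripper open.
Joint ranges: [-2.67, 2.67], [-0.69, 1.73], [-1.03, 1.25], [-2.08, 2.16], [-1.42, 1.45], [-3.14, 3.14]. Speed limits (rad/s): [2.39, 2.39, 3.01, 3.14, 3.14, 3.14].

### API

Orientations are given as a unit quaternion [x, y, z, w].
In Python, from bench import robot gives the robot as it stands.
- The arm moves only by the tool send_rows, never from a script. Its argument "plan" is a list of rows, each a list of 3 entries, a list of its own where there are three numbers: the finger opening in cm, from 0 to 8.54, then the shift along the world's x, y, z in cm, then the turn, a rotation vector about the world's x, y, z in degrees. A call has 1 to 20 rows; each row is the pose to reach, as a shift and turn from the pose measured when the call began; what a row does not reach only later rows make up. A row lasts 1/10 s, in which the tool goes at most 50 mm and 8.59 degrees, less where a joint would pass 70% of its speed; a pose out of reach is approached as far as the arm can. A call with a gripper value outside its range is refused whole. The fingers move at their own pace and stop on an object; "force" is the grip in N (left out, the last holds). Time passes only in rows, so rows that repeat a pose let the fingers close. It gives the time, the measured TCP pose, the force and the opening at its end, in the units of the state.
- robot.state(): the state, without advancing time (a new reading comes with each control period).
- robot.get_image(name): name is "scene" or "side" or "wrist"; returns the picture (480x640x3 uint8, red, green, blue); there is no depth.
- robot.get_calibration(name): a dict with "K" (3x3 intrinsics, pixels), "k1" (the pictures are not rectified: a ray, as slopes to the right and down, at radius r is drawn at 1 + k1 r^2 times it, then the intrinsics apply), "pose" (4x4, takes a point from camera to world coordinates). Camera axes: x right, y down, z forward; pixel columns grow to the right and rows downward; lengths in m; the calibration is good to about 2 mm. A picture is of the moment at which its call begins: read the wrist's pose just before it. get_calibration takes no time and is no camera call; for the wrist camera it gives the pose at the moment of the call.
- robot.sign_off(): hands the job in, once; it reports no verdict.
Trained networks look in the newest picture that a camera, given by its name, has taken for a name from the list of things; names that differ only in an ending like _2 or _b are one class to them, and where a whole thing is asked for, a point or a joint stands for the part that bears it (a point fixed in the world has none). Each returns a list of dicts, best first, with "score" (0 to 1); they miss things now and then, are a little off and sometimes report something else, mostly with a low value. They report only what shows in the picture. A call takes as long as a camera call.
- robot.look_for(camera, query): "centre" ([row, column] in pixels, amid what is visible of it).
The state is a dict: "time": time; "joints": joint angles; "qd": joint speeds; "joint_efforts": joint torques, N m; "tcp_pos": TCP position; "tcp_rot": TCP orientation; "contact_force": force on the tool from outside, world axes, zero at the start; "ft_torque": the same for the moment, N m; "gripper_width": opening from 0.0 (shut) to 1.0 (fully open).
Only numpy, scipy, OpenCV 4.12 (cv2) and the standard library are available. Lean on these libraries where they do the work, as an engineer would, in place of code of your own. Each camera call takes 0.05 s, during which the arm holds its last target.

### The job

Fit the microscope carrier arm, now parked under the wooden bench riser, onto the pole stand: draw it out, bring its sleeve over the top of the pole and slide it down under control, without letting it drop, until it rests fully home on the stop collar, with its holder ring centred over the round white stage plate. Let go of it, leave the collar clamped at the height where it is, and do not disturb the dish on the stage plate, the dish stack, the stain jar or the bottle.

Things in the scene. Friction and masses are not known exactly. Their poses are not given: they have to be found in the camera images.
- carrier: Microscope carrier arm, light grey, 0.5 kg, loose, standing on its flat underside. Origin: sleeve axis at the underside; z up; the arm extends along its own -x: sleeve, bar, dark focus block (x -122 to -150 mm, 36 wide, 50 tall, black knobs of diameter 30 reaching y = +-38 mm at height 28), holder ring. Centre of mass in the bar, 85 to 90 mm from the sleeve axis.
- sleeve_top (a point): Centre of the upper mouth of the carrier's sleeve: upright tube 56 mm tall, outer diameter 42 mm with flats towards own +y and -y, through bore 28 mm, open at both ends. A black clamp knob (diameter 20 mm) sticks out to own x = +47 mm at height 36 mm. Held here, the gripper is in the pole's way. Let go on the pole, the sleeve leans up to 0.06 rad.
- carrier_bar (a point): Grip point on the carrier's bar, 90 mm from the sleeve axis (own x = -90 mm), 25 mm above the underside. The bar is 18 mm wide (y), from 12 to 38 mm high, free to grip from x = -25 to -120 mm. Axes as the carrier's.
- carrier_ring (a point): Centre of the carrier's holder ring at its underside, 180 mm from the sleeve axis (own x = -180 mm). Ring outer diameter 66 mm, bore 50 mm, 34 mm tall.
- stand: Pole stand, fixed to the bench. Origin: pole axis at bench level, z up. Ivory base plate 16 mm thick, own x = +35 (behind the pole) to -245 mm, y = +-90 mm; boss of diameter 54 mm up to height 40 mm; steel pole of diameter 25 mm. The stage plate lies along the stand's own -x.
- pole_top (a point): Centre of the pole's upper end, 215 mm above the bench; the last 10 mm taper from diameter 25 to 13 mm.
- stage_plate (a point): Centre of the upper face of the round white stage plate (diameter 95 mm), 180 mm from the pole axis along the stand's own -x, 18 mm above the bench.
- collar_top (a point): Centre of the upper face of the aluminium stop collar clamped on the pole: outer diameter 42 mm, 14 mm tall, thumbscrew out to 43 mm towards the stand's +x. Height differs between starts (67 to 109 mm above the bench). It slips only above 90 N.
- riser: Low wooden bench riser, fixed. Origin: middle of its front edge at bench level; front looks to own -x. Board 400 mm wide (y), x = 0 to 240 mm, underside 70 and top 84 mm high; side panels at y = +-188 mm; a slide box and cards (to 35 mm high) on it, 115 mm or more behind the edge. The carrier's ring, focus block and half its bar are under the board, its sleeve 70 mm in front of the edge.
- dish: Small round culture dish, diameter 60 mm, 16 mm high, on the stage plate. Origin: centre of its underside. Leave it alone.
- dish_stack: Stack of three culture dishes, diameter 60 mm, 47 mm high, standing on one side of the carrier's sleeve. Origin: centre of the underside. Leave it alone.
- stain_jar: Glass stain jar with white cap, diameter 56 mm, 85 mm high, standing on the other side of the carrier's sleeve. Origin: centre of the underside. Leave it alone.
- bottle: Amber reagent bottle with black cap, diameter 60 mm, 135 mm high, standing in front of the carrier, roughly in line with its bar, 205 to 255 mm from the sleeve axis. Origin: centre of the underside. Leave it alone.

How it is judged:
By the outcome, as a careful person would: the job done as asked, in the order asked, and still so for the second after the job is handed in, with the robot touching nothing.
It also fails if it takes over 72 s, if anything falls off the work surface, if the arm or the gripper's body presses on something with over 40 N, if the wrist force passes 120 N, or if a joint passes its speed limit or range.

## Working session

There is one attempt and no reset: what is moved stays moved. The work goes in short steps, Python scripts to look and compute and a tool call to move; the robot and the scene stay as the last step left them, time stands still between calls to the robot, and variables do not carry over. Pictures are saved under pics/ and viewed, and the job is handed in when it is done.

Besides the shell and the picture viewer there is one more tool, called after "Emit:" as name([rows], argument=value, ...), one row to a line, values as JSON. send_rows: Moves the arm, as the interface text tells. Its arguments: {"type":"object","properties":{"plan":{"type":"array","items":{"type":"array"}},"force":{"type":"number"}},"required":["plan"]}

```bash
ls; mkdir -p pics; python3 - <<'E'
from bench import robot
import cv2
s=robot.state(); print(s)
for n in ("scene","side","wrist"):
    im=robot.get_image(n); cv2.imwrite(f"pics/{n}0.png",im[:,:,::-1])
    c=robot.get_calibration(n); print(n,c)
E
```

```text
pics
{'time': 0.0, 'joints': array([-1.15301046e+00,  3.14229881e-01, -4.80245921e-02,  1.21020272e+00,
        2.48400850e-06,  1.57074775e+00]), 'qd': array([ 0.00135678,  0.000339  , -0.00054377, -0.00029606, -0.00057407,
        0.00071564]), 'joint_efforts': array([-2.34363273e-03, -5.39586639e+01,  3.39751625e+01,  1.90487708e-02,
        7.80788059e-05, -6.37053631e-06]), 'tcp_pos': array([ 0.24321147, -0.54787084,  0.21805615]), 'tcp_rot': array([ 9.78255720e-01,  2.07400715e-01, -1.70977944e-04, -8.12641812e-04]), 'contact_force': array([-0.45176143, -0.27950027, -0.13716559]), 'ft_torque': array([ 0.05558611,  0.013408  , -0.03560848]), 'gripper_width': 0.9996530855089434}
scene {'K': array([[538.03619747,   0.        , 315.52559775],
       [  0.        , 538.03619747, 245.0943774 ],
       [  0.        ,   0.        ,   1.        ]]), 'k1': 0.011344398741020823, 'pose': array([[-0.02057487,  0.77027027, -0.63738558,  1.22733873],
       [ 0.99972492,  0.02302997, -0.00443987,  0.087504  ],
       [ 0.01125907, -0.6373016 , -0.77053222,  1.04799475],
       [ 0.        ,  
[... 238 characters left out ...]
se': array([[-0.9406247 , -0.24364741,  0.23634954,  0.312072  ],
       [-0.33921878,  0.64909809, -0.68088346,  0.65061269],
       [ 0.01248146, -0.72063001, -0.69320748,  0.73779573],
       [ 0.        ,  0.        ,  0.        ,  1.        ]])}
wrist {'K': array([[333.02956033,   0.        , 318.76070064],
       [  0.        , 333.02956033, 231.4835698 ],
       [  0.        ,   0.        ,   1.        ]]), 'k1': -0.023281873730326818, 'pose': array([[ 0.40616112, -0.86857344, -0.28392485,  0.31638999],
       [-0.91379865, -0.38683106, -0.12382959, -0.51598747],
       [-0.00227586,  0.30974491, -0.95081697,  0.37417085],
       [ 0.        ,  0.        ,  0.        ,  1.        ]])}
```

View pics/scene0.png

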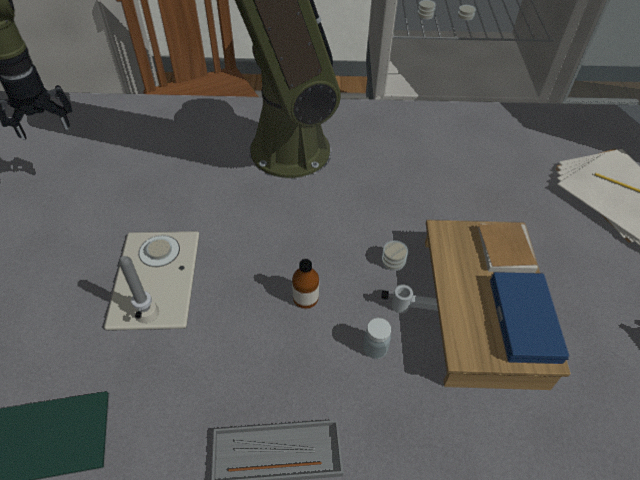

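View pics/side0.png

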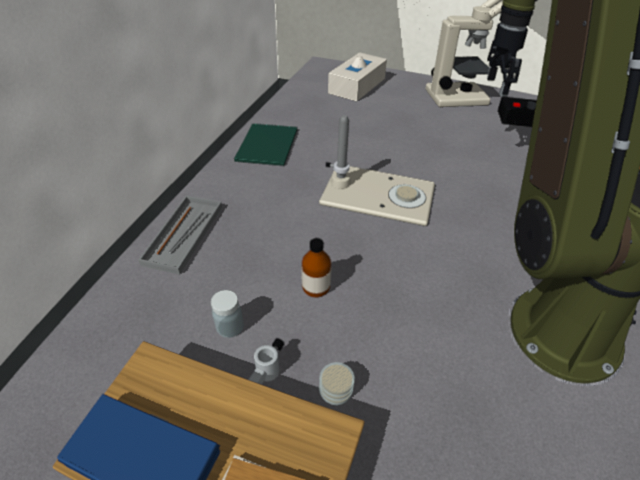

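View pics/wrist0.png

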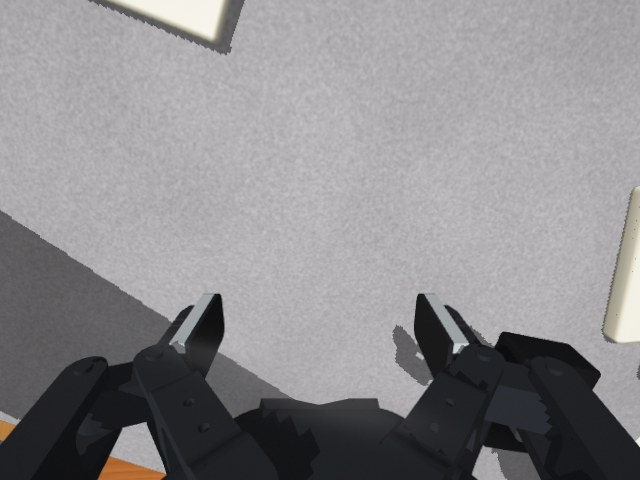

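```bash
cat > h.py <<'E'
import numpy as np, cv2
from bench import robot
def ray(cam,row,col,cal=None):
    c=cal or robot.get_calibration(cam); K=c["K"];k=c["k1"]
    p=cv2.undistortPoints(np.array([[[col,row]]],float),K,np.array([k,0,0,0,0.]))[0,0]
    P=c["pose"]; return P[:3,3],P[:3,:3]@np.array([p[0],p[1],1.])
def atz(cam,row,col,z,cal=None):
    o,d=ray(cam,row,col,cal); return o+d*(z-o[2])/d[2]
def tri(obs):
    A=np.zeros((3,3));b=np.zeros(3)
    L=[]
    for cam,r,c in obs:
        o,d=ray(cam,r,c); d=d/np.linalg.norm(d); M=np.eye(3)-np.outer(d,d); A+=M;b+=M@o; L.append((o,M))
    x=np.linalg.solve(A,b); return x,[np.linalg.norm(M@(x-o)) for o,M in L]
def proj(cam,X,cal=None):
    c=cal or robot.get_calibration(cam); P=np.linalg.inv(c["pose"])
    q,_=cv2.projectPoints(np.atleast_2d(np.array(X,float)),cv2.Rodrigues(P[:3,:3])[0],P[:3,3],c["K"],np.array([c["k1"],0,0,0,0.])); return q[:,0,::-1]
E
python3 - <<'E'
from h import *
np.set_printoptions(precision=1,suppress=True)
for cam in("scene","side"):
  for q in ["sleeve_top","carrier_bar","carrier_ring","pole_top","stage_plate","collar_top","riser","dish","dish_stack","stain_jar","bottle","stand","carrier"]:
    print(cam,q,[(np.array(d["centre"]),round(d["score"],2)) for d in robot.look_for(cam,q)[:2]])
print(robot.state()["time"])
E
```

```text
scene sleeve_top [(array([303., 405.]), 0.95), (array([282. , 156.6]), 0.25)]
scene carrier_bar [(array([300.2, 406.1]), 0.71)]
scene carrier_ring [(array([298.8, 408.9]), 0.75)]
scene pole_top [(array([286.2, 151.3]), 0.62)]
scene stage_plate [(array([285.7, 153.5]), 0.93), (array([338.1, 376.5]), 0.61)]
scene collar_top [(array([303.8, 144.1]), 0.57)]
scene riser [(array([310.2, 492.4]), 0.93), (array([286.8, 155.6]), 0.33)]
scene dish [(array([247.9, 160.8]), 0.92)]
scene dish_stack [(array([251. , 395.1]), 0.85)]
scene stain_jar [(array([338.9, 379.4]), 0.83), (array([304.9, 144.1]), 0.22)]
scene bottle [(array([286.4, 307.2]), 0.87)]
scene stand [(array([284.7, 156. ]), 0.58), (array([252. , 158.3]), 0.24)]
scene carrier [(array([301.7, 409.6]), 0.84)]
side sleeve_top [(array([361.5, 267.5]), 0.79), (array([194.4, 370.1]), 0.72)]
side carrier_bar [(array([360.4, 265.4]), 0.61), (array([191.4, 369.8]), 0.29)]
side carrier_ring [(array([358.6, 267.8]), 0.75)]
side pole_top [(array([189.9, 368.7]), 0.86), (array([363.5, 268.1]), 0.29)]
side stage_plate [(array([190.3, 366.4]), 0.58)]
side collar_top [(array([171.4, 338.7]), 0.44)]
side riser [(array([431.5, 201.2]), 0.9), (array([171.7, 339. ]), 0.6)]
side dish [(array([193.8, 407.3]), 0.85), (array([170.9, 337.6]), 0.26)]
side dish_stack [(array([381.9, 334.4]), 0.97)]
side stain_jar [(array([314.1, 226.9]), 0.77)]
side bottle [(array([268.7, 315.6]), 0.96)]
side stand [(array([188.7, 369.1]), 0.59), (array([312.2, 226.1]), 0.59)]
side carrier [(array([361.1, 267.1]), 0.82), (array([383.8, 336.2]), 0.66)]
1.45
```

The scene view shows the stand on the left (pole top ~(260,125), stage plate ~(250,158)), the carrier sleeve at ~(293,404) in front of the riser on the right, and the bottle between them. I'll zoom in for exact features.

```bash
python3 - <<'E'
import cv2,numpy as np
a=cv2.imread("pics/scene0.png");b=cv2.imread("pics/side0.png")
def crop(im,r0,c0,h,w,s): return cv2.resize(im[r0:r0+h,c0:c0+w],None,fx=s,fy=s,interpolation=cv2.INTER_CUBIC)
cv2.imwrite("pics/zA.png",np.hstack([crop(a,230,355,130,100,4),crop(b,310,220,130,100,4)]))
cv2.imwrite("pics/zB.png",np.hstack([crop(a,225,100,110,105,4),crop(b,105,315,110,95,4)]))
E
```

```text
(no output)
```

View pics/zA.png

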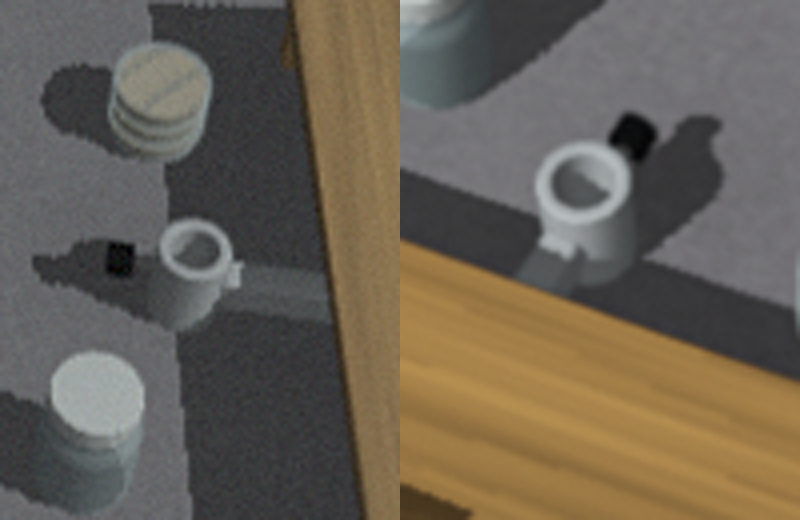

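View pics/zB.png

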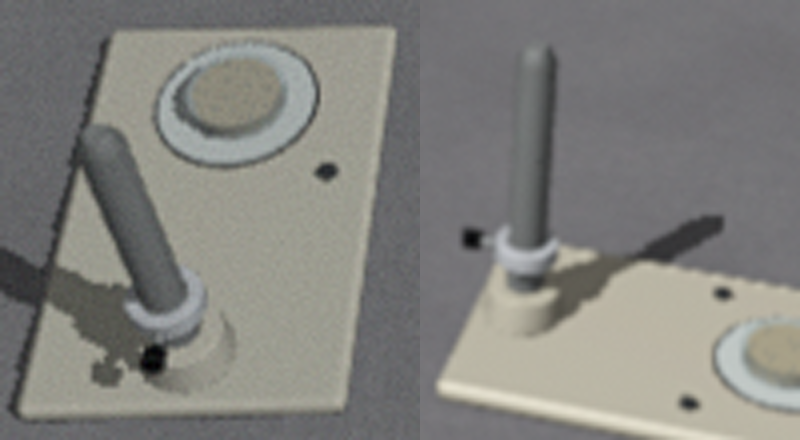

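```bash
python3 - <<'E'
from h import *
np.set_printoptions(precision=4,suppress=True)
S=("scene",230+248/4,355+196/4); D=("side",310+179/4,220+183/4)
print("sleeve",tri([S,D]),atz(*S,.056),atz(*D,.056))
# knob centre h=.036 ; scene (120,259), side(632,138)
print("knob",tri([("scene",230+259/4,355+120/4),("side",310+137/4,220+233/4)]))
# bar edges at z=.038: scene mid near riser
for p in[(240,262),(326,270),(328,294)]: print("barpt38",atz("scene",230+p[1]/4,355+p[0]/4,.038))
print("riser front edge top .084",atz("scene",230,355+293/4,.084),atz("scene",230+500/4,355+366/4,.084))
print("poletop",tri([("scene",225+131/4,100+102/4),("side",105+50/4,315+119/4)]),atz("scene",225+131/4,100+102/4,.213),atz("side",105+50/4,315+119/4,.213))
print("stage",atz("scene",225+103/4,100+237/4,.018))
for p in[(112,30),(396,29),(345,410),(20,412)]: print("corner",atz("scene",225+p[1]/4,100+p[0]/4,.016))
for n,r,c,z in [("bottletop",265,306,.135),("jartop",230+394/4,355+97/4,.085),("stacktop",230+75/4,355+160/4,.047)]: print(n,atz("scene",r,c,z))
E
```

```text
sleeve (array([0.5351, 0.2825, 0.0538]), [np.float64(0.00042609093849280366), np.float64(0.00042609093849275775)]) [0.5369 0.2824 0.056 ] [0.5342 0.2832 0.056 ]
knob (array([0.5296, 0.2427, 0.033 ]), [np.float64(0.0002828913609456506), np.float64(0.0002828913609456825)])
barpt38 [0.5333 0.31   0.038 ]
barpt38 [0.5374 0.3582 0.038 ]
barpt38 [0.5535 0.3573 0.038 ]
riser front edge top .084 [0.3751 0.3499 0.084 ] [0.7064 0.3488 0.084 ]
poletop (array([ 0.5786, -0.2904,  0.2113]), [np.float64(8.028404900742765e-05), np.float64(8.028404900731304e-05)]) [ 0.58   -0.2895  0.213 ] [ 0.5778 -0.2875  0.213 ]
stage [ 0.4048 -0.3009  0.018 ]
corner [ 0.3466 -0.392   0.016 ]
corner [ 0.3403 -0.214   0.016 ]
corner [ 0.6175 -0.198   0.016 ]
corner [ 0.6233 -0.3751  0.016 ]
bottletop [0.5279 0.063  0.135 ]
jartop [0.6499 0.2179 0.085 ]
stacktop [0.405  0.2731 0.047 ]
```

Emit:
send_rows([
  [8.5, [5, 3, 4], [0, 0, 8]],
  [8.5, [9, 6, 8], [0, 0, 16]],
  [8.5, [13, 8, 8], [0, 0, 24]],
  [8.5, [17, 10.5, 8], [0, 0, 32]],
  [8.5, [21, 13, 8], [0, 0, 40]],
  [8.5, [25, 15.5, 8], [0, 0, 48]],
  [8.5, [28.5, 18, 8], [0, 0, 56]],
  [8.5, [28.5, 18, 8], [0, 0, 66]],
  [8.5, [28.5, 18, 8], [0, 0, 66]],
  [8.5, [28.5, 18, 8], [0, 0, 66]],
  [8.5, [28.5, 18, 8], [0, 0, 66]],
])

```text
time: 2.55
tcp_pos: [0.5275, -0.3692, 0.2991]
tcp_rot: [0.709, 0.705, -0.0, 0.0]
contact_force: [0.3, -1.3, 0.2]
gripper_width: 0.998
```

```bash
python3 - <<'E'
from h import *
s=robot.state(); print(s["time"],s["joints"],s["tcp_pos"],s["tcp_rot"],s["contact_force"],s["ft_torque"])
im=robot.get_image("wrist"); cv2.imwrite("pics/w1.png",im[:,:,::-1])
c=robot.get_calibration("wrist"); import pickle; pickle.dump(c,open("c1.pkl","wb"))
E
```

```text
2.55 [-6.10578371e-01  3.86835257e-01  2.35935932e-01  1.41990639e+00
 -3.36694577e-04  9.65202675e-01] [ 0.52745331 -0.36924241  0.29905226] [ 7.08866937e-01  7.05342213e-01 -1.66535942e-04  2.50725291e-05] [ 0.30173454 -1.28017362  0.19428619] [-0.02705685 -0.03020286 -0.02332845]
```

View pics/w1.png

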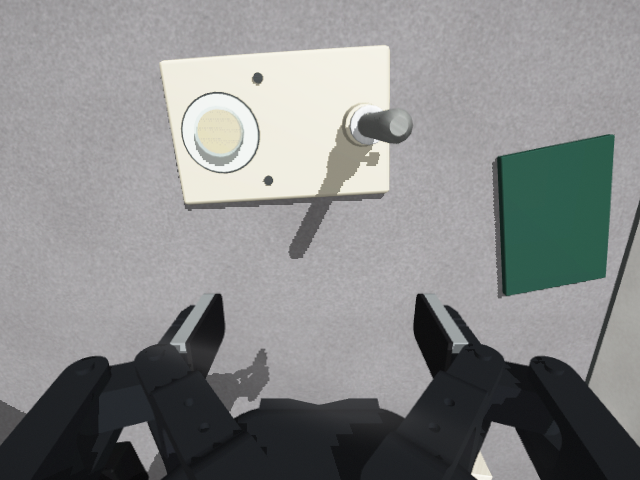

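Good top-down view: pole tip at ~(124,398), stage plate at ~(132,220). Zooming in for precise centres.

```bash
python3 - <<'E'
import cv2
a=cv2.imread("pics/w1.png")
cv2.imwrite("pics/z1.png",cv2.resize(a[40:210,155:425],None,fx=2.9,fy=2.9,interpolation=cv2.INTER_CUBIC))
cv2.imwrite("pics/z2.png",cv2.resize(a[90:160,340:420],None,fx=8,fy=8,interpolation=cv2.INTER_CUBIC))
E
```

```text
(no output)
```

View pics/z1.png

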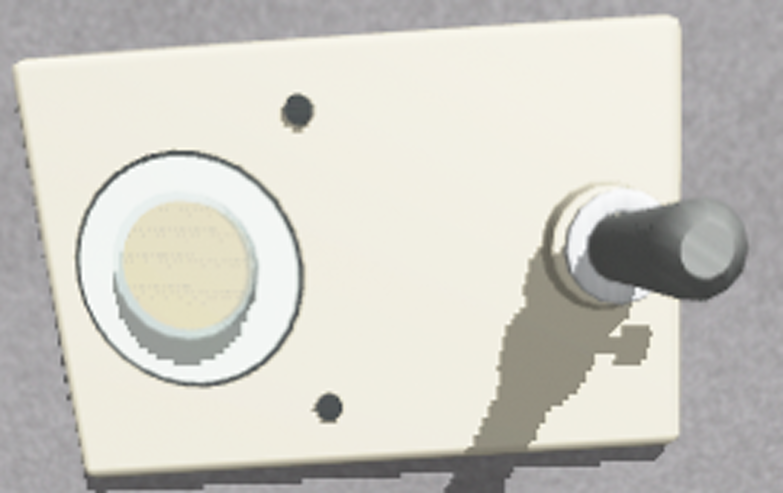

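View pics/z2.png

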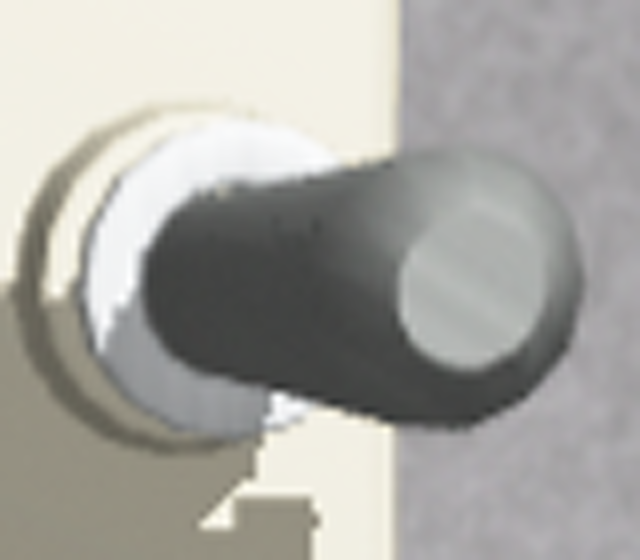

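```bash
python3 - <<'E'
from h import *
import pickle
c=pickle.load(open("c1.pkl","rb"))
np.set_printoptions(precision=4,suppress=True)
w=lambda x,y,z,s=2.9,r=40,q=155: atz("wrist",r+y/s-.3,q+x/s-.3,z,c)
pole=w(473,287,.215,8,90,340); st=w(189.5,268,.018)
print("pole",pole,"stage",st,np.linalg.norm((pole-st)[:2]),np.degrees(np.arctan2(*(pole-st)[1::-1])))
C=[w(x,y,.016) for x,y in [(15,62),(680,16),(678,438),(88,474)]]
for k in C: print(k)
d1=(C[1]-C[0]);d2=C[2]-C[3]; print([np.degrees(np.arctan2(d[1],d[0])) for d in(d1,d2)],np.linalg.norm(d1),np.linalg.norm(d2))
e=[C[0]-C[3],C[1]-C[2]];print([np.degrees(np.arctan2(d[1],d[0]))-90 for d in e],[np.linalg.norm(d) for d in e])
for z in (.06,.07,.08,.09,.1,.11):
    ax=pole.copy(); ax[2]=z
    t=np.linspace(0,2*np.pi,200); P=proj("wrist",np.c_[ax[0]+.021*np.cos(t),ax[1]+.021*np.sin(t),0*t+z],c)
    print(z,"left col",(P[:,1].min()-340)*8,"top/bot",(P[:,0].min()-90)*8,(P[:,0].max()-90)*8)
E
```

```text
pole [ 0.5833 -0.2915  0.215 ] stage [ 0.4032 -0.2995  0.018 ] 0.18020743639739725 2.553942852375799
[ 0.3374 -0.2166  0.016 ]
[ 0.6115 -0.2016  0.016 ]
[ 0.6206 -0.3758  0.016 ]
[ 0.3464 -0.3915  0.016 ]
[np.float64(3.1408033550689343), np.float64(3.275057507336283)] 0.2744858822228546 0.2747017748708601
[np.float64(2.9254710737857152), np.float64(2.995337952369738)] [np.float64(0.17508812300364973), np.float64(0.17444377441088474)]
0.06 left col 72.33015205149195 top/bot 120.47706730834204 430.63894713343825
0.07 left col 78.55560393768019 top/bot 116.58867892291471 434.7845512851952
0.08 left col 85.11242094353929 top/bot 112.4906541437881 439.1475853265688
0.09 left col 92.02777692762356 top/bot 108.1655830906144 443.745603985426
0.1 left col 99.33189974227935 top/bot 103.59407480384539 448.5981026626139
0.11 left col 107.05851256251117 top/bot 98.75446746549096 453.7267930277126
```

Emit:
send_rows([
  [8.5, [0, 4, 0], [0, 0, 0]],
  [8.5, [0, 9, 0], [0, 0, 0]],
  [8.5, [0, 14, 0], [0, 0, 0]],
  [8.5, [0, 19, 0], [0, 0, 0]],
  [8.5, [0, 24, 0], [0, 0, 0]],
  [8.5, [0, 29, 0], [0, 0, 0]],
  [8.5, [0, 34, 0], [0, 0, -2]],
  [8.5, [0, 39, 0], [0, 0, -4]],
  [8.5, [0, 44, 0], [0, 0, -6]],
  [8.5, [0, 49, 0], [0, 0, -7.5]],
  [8.5, [0, 53, 0], [0, 0, -7.5]],
  [8.5, [0, 57, 0], [0, 0, -7.5]],
  [8.5, [0, 57, 0], [0, 0, -7.5]],
  [8.5, [0, 57, 0], [0, 0, -7.5]],
])

```text
time: 4.0
tcp_pos: [0.5273, 0.2003, 0.2991]
tcp_rot: [0.754, 0.657, -0.0, 0.0]
contact_force: [-0.4, -0.1, 0.3]
gripper_width: 0.995
```

```bash
python3 - <<'E'
from h import *
s=robot.state(); print(s["time"],s["joints"],s["tcp_pos"],s["tcp_rot"],s["contact_force"],s["ft_torque"])
im=robot.get_image("wrist"); cv2.imwrite("pics/w2.png",im[:,:,::-1])
c=robot.get_calibration("wrist"); import pickle; pickle.dump(c,open("c2.pkl","wb"))
E
```

```text
4.0 [ 3.63484587e-01  2.26909733e-01  1.98632793e-02  1.36408553e+00
 -6.93844982e-04  2.07055277e+00] [0.52730204 0.20032366 0.29911408] [ 7.53608056e-01  6.57323931e-01 -2.77622812e-04  2.67295139e-04] [-0.40321216 -0.10599892  0.28822778] [-0.03987072 -0.01802952 -0.04056079]
```

View pics/w2.png

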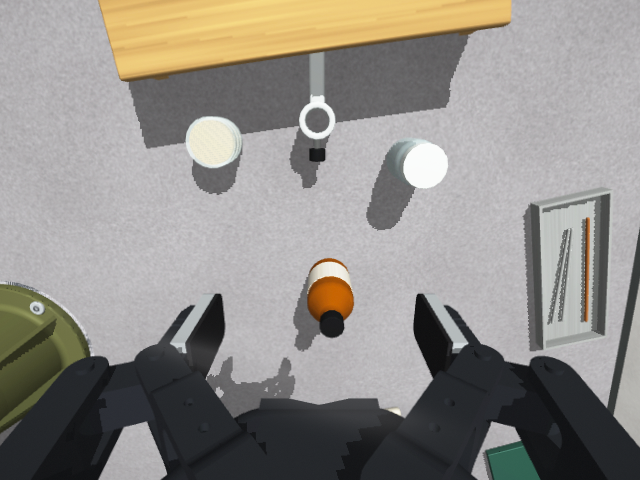

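```bash
python3 - <<'E'
import cv2
a=cv2.imread("pics/w2.png")
cv2.imwrite("pics/z3.png",cv2.resize(a[40:170,270:370],None,fx=4.6,fy=4.6,interpolation=cv2.INTER_CUBIC))
E
```

```text
(no output)
```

View pics/z3.png

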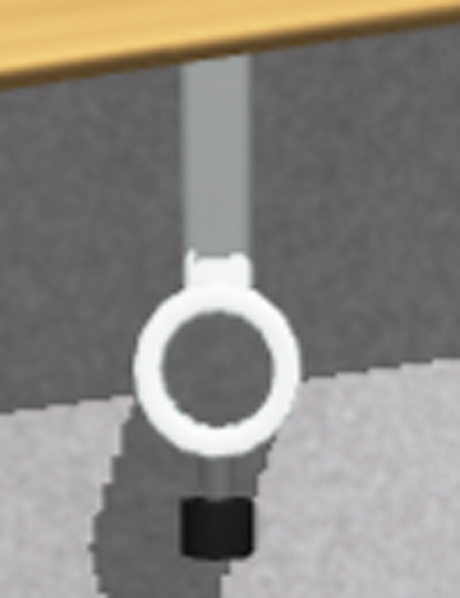

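```bash
python3 - <<'E'
from h import *
import pickle
c=pickle.load(open("c2.pkl","rb"))
np.set_printoptions(precision=4,suppress=True)
w=lambda x,y,z,s=4.6,r=40,q=270: atz("wrist",r+y/s-.4,q+x/s-.4,z,c)
S=w(218,370,.056); L=w(183,75,.038),w(249,75,.038); L2=w(187,240,.038),w(251,240,.038)
kn=w(217,500,.046) ,w(217,527,.046)
print("S",S,"mouth dia",np.linalg.norm(w(133,370,.056)-w(302,370,.056)),L,L2,kn)
for a in(sum(L)/2,sum(L2)/2):
  d=a-S; print(a,np.degrees(np.arctan2(d[1],d[0])))
d=sum(L)/2-sum(L2)/2;print(np.degrees(np.arctan2(d[1],d[0])))
d=S-kn[1];print(np.degrees(np.arctan2(d[1],d[0])))
A=atz("wrist",79,122,.084,c);B=atz("wrist",23,511,.084,c);print("riser top front",A,B)
print("bottle top",atz("wrist",324,332,.135,c),"jar",atz("wrist",164,426,.085,c),"stack",atz("wrist",141,213,.047,c))
print(proj("wrist",[S[0],S[1],0.],c))
E
```

```text
S [0.537  0.2821 0.056 ] mouth dia 0.041852292414015634 (array([0.5379, 0.352 , 0.038 ]), array([0.554 , 0.3498, 0.038 ])) (array([0.5334, 0.3144, 0.038 ]), array([0.5495, 0.3122, 0.038 ])) (array([0.5322, 0.2504, 0.046 ]), array([0.5313, 0.2436, 0.046 ]))
[0.5459 0.3509 0.038 ] 82.55898770595677
[0.5415 0.3133 0.038 ] 81.79632597594605
83.19372178925433
81.59490577206465
riser top front [0.3434 0.3503 0.084 ] [0.7396 0.3472 0.084 ]
bottle top [0.5241 0.0657 0.135 ] jar [0.6495 0.2202 0.085 ] stack [0.4112 0.2759 0.047 ]
[[120.4414 317.2415]]
```

Emit:
send_rows([
  [8.5, [0.5, 4, -3], [0, 0, 0]],
  [8.5, [1, 8, -6], [0, 0, 0]],
  [8.5, [1.5, 11.5, -9], [0, 0, 0]],
  [8.5, [1.5, 12.3, -13], [0, 0, 0]],
  [8.5, [1.5, 12.3, -17], [0, 0, 0]],
  [8.5, [1.5, 12.3, -19], [0, 0, 0]],
  [8.5, [1.5, 12.3, -19], [0, 0, 0]],
])

```text
time: 4.75
tcp_pos: [0.5405, 0.3191, 0.1057]
tcp_rot: [0.755, 0.656, -0.004, -0.0]
contact_force: [-0.7, 0.3, -0.3]
gripper_width: 0.992
```

```bash
python3 - <<'E'
from h import *
s=robot.state(); print(s["time"],s["joints"],s["tcp_pos"],s["contact_force"])
ims=[robot.get_image(n)[:,:,::-1] for n in("wrist","scene","side")]
cv2.imwrite("pics/w3.png",ims[0])
cv2.imwrite("pics/z4.png",np.hstack([cv2.resize(ims[1][180:380,330:480],None,fx=2.6,fy=2.6),cv2.resize(ims[2][230:430,180:330],None,fx=2.6,fy=2.6)]))
E
```

```text
4.75 [ 5.33910567e-01  4.34250736e-01 -1.37659996e-01  1.00605733e+00
 -9.99883859e-04  2.24512285e+00] [0.54051437 0.3191437  0.10569133] [-0.69283782  0.34962921 -0.32301397]
```

View pics/w3.png

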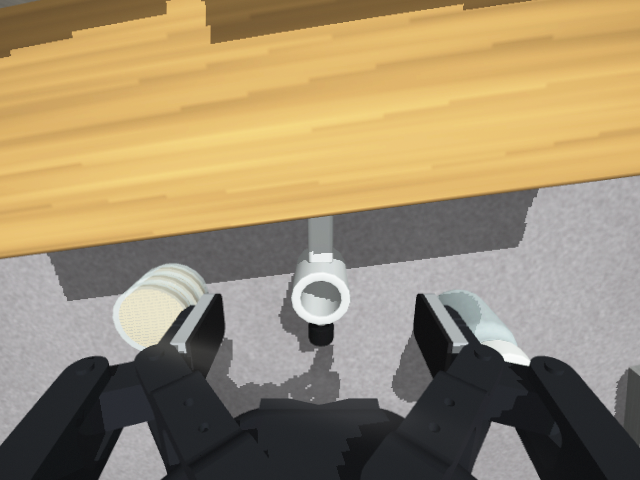

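View pics/z4.png

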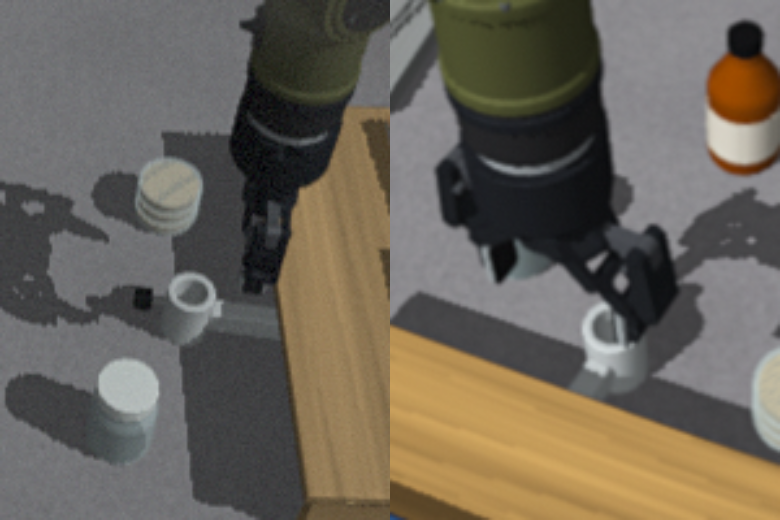

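```bash
python3 - <<'E'
from h import *
s=robot.state(); print(s["time"],s["tcp_pos"],s["tcp_rot"],s["contact_force"])
E
```

```text
4.9 [0.54378141 0.32183264 0.11093527] [7.54675085e-01 6.56098066e-01 7.61392714e-04 5.13913521e-04] [-0.90746366 -0.01560061  0.59558977]
```

Emit:
send_rows([
  [6, [-0.1, 0.2, -1.5], [0, 0, 0]],
  [6, [-0.1, 0.2, -3.5], [0, 0, 0]],
  [6, [-0.1, 0.2, -5.5], [0, 0, 0]],
  [6, [-0.1, 0.2, -6.5], [0, 0, 0]],
  [6, [-0.1, 0.2, -7.2], [0, 0, 0]],
  [6, [-0.1, 0.2, -7.6], [0, 0, 0]],
  [6, [-0.1, 0.2, -7.6], [0, 0, 0]],
  [6, [-0.1, 0.2, -7.6], [0, 0, 0]],
])

```text
time: 5.7
tcp_pos: [0.5433, 0.3241, 0.0357]
tcp_rot: [0.755, 0.656, 0.001, 0.001]
contact_force: [0.1, 0.6, -0.2]
gripper_width: 0.702
```

```bash
python3 - <<'E'
from h import *
s=robot.state(); print(s["time"],s["joints"],s["tcp_pos"],s["tcp_rot"],s["contact_force"],s["gripper_width"])
ims=[robot.get_image(n)[:,:,::-1] for n in("wrist","scene","side")]
cv2.imwrite("pics/w4.png",ims[0])
cv2.imwrite("pics/z5.png",np.hstack([cv2.resize(ims[1][180:380,330:480],None,fx=2.6,fy=2.6),cv2.resize(ims[2][230:430,180:330],None,fx=2.6,fy=2.6)]))
s=robot.state(); print(s["time"],s["joints"],s["tcp_pos"],s["tcp_rot"],s["contact_force"],s["gripper_width"])
E
```

```text
5.7 [ 5.38331243e-01  4.95503904e-01 -2.16245277e-01  8.56168667e-01
 -7.79040660e-04  2.24868300e+00] [0.54333272 0.32414698 0.03568233] [7.54685848e-01 6.56084634e-01 1.34798259e-03 6.37241223e-04] [ 0.14512083  0.62052876 -0.22957607] 0.7024268455031152
5.85 [ 5.38384178e-01  4.95411211e-01 -2.16461634e-01  8.56053280e-01
 -7.65107592e-04  2.24862908e+00] [0.54324876 0.32414141 0.0356579 ] [7.54650793e-01 6.56124969e-01 1.34513772e-03 6.29654765e-04] [0.30625387 0.14934546 0.47893051] 0.7022963160685675
```

View pics/z5.png

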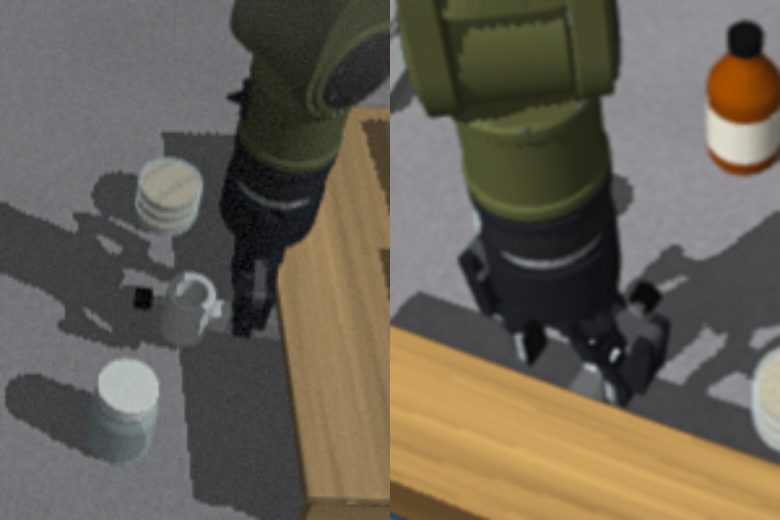

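View pics/w4.png

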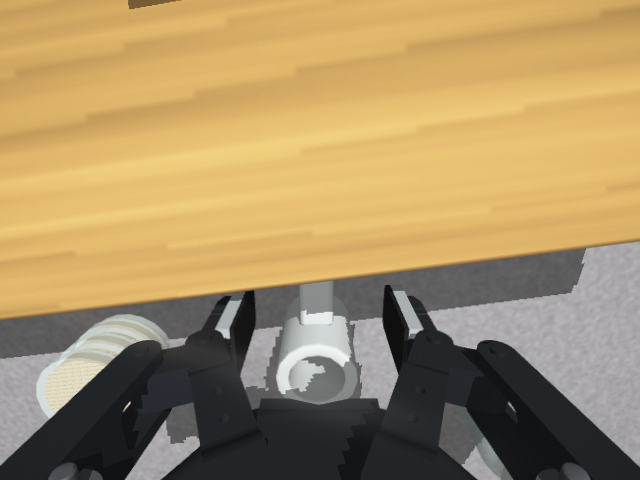

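Emit:
send_rows([
  [3, [0, 0, -0.1], [0, 0, 0]],
  [1, [0, 0, -0.1], [0, 0, 0]],
  [1, [0, 0, -0.1], [0, 0, 0]],
  [1, [0, 0, -0.1], [0, 0, 0]],
  [1, [0, 0, -0.1], [0, 0, 0]],
  [1, [0, 0, -0.1], [0, 0, 0]],
  [1, [0, 0, -0.1], [0, 0, 0]],
], force=90)

```text
time: 6.55
tcp_pos: [0.5433, 0.3242, 0.0346]
tcp_rot: [0.755, 0.656, 0.001, 0.001]
contact_force: [-0.4, -0.1, -0.6]
gripper_width: 0.116
```

```bash
python3 - <<'E'
from h import *
s=robot.state(); print(s["time"],s["tcp_pos"],s["tcp_rot"],s["contact_force"],s["ft_torque"],s["gripper_width"]*85.4)
E
```

```text
6.55 [0.54328021 0.32415359 0.03464469] [7.54651880e-01 6.56123695e-01 1.35214948e-03 6.38894422e-04] [-0.37247418 -0.13207111 -0.61650402] [-0.02040039  0.07682036 -0.01415213] 9.931318447022123
```

```bash
python3 - <<'E'
from h import *
ims=[robot.get_image(n)[:,:,::-1] for n in("wrist","scene","side")]
cv2.imwrite("pics/w5.png",ims[0])
cv2.imwrite("pics/z6.png",np.hstack([cv2.resize(ims[1][180:380,330:480],None,fx=2.6,fy=2.6),cv2.resize(ims[2][230:430,180:330],None,fx=2.6,fy=2.6)]))
E
```

```text
(no output)
```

View pics/z6.png

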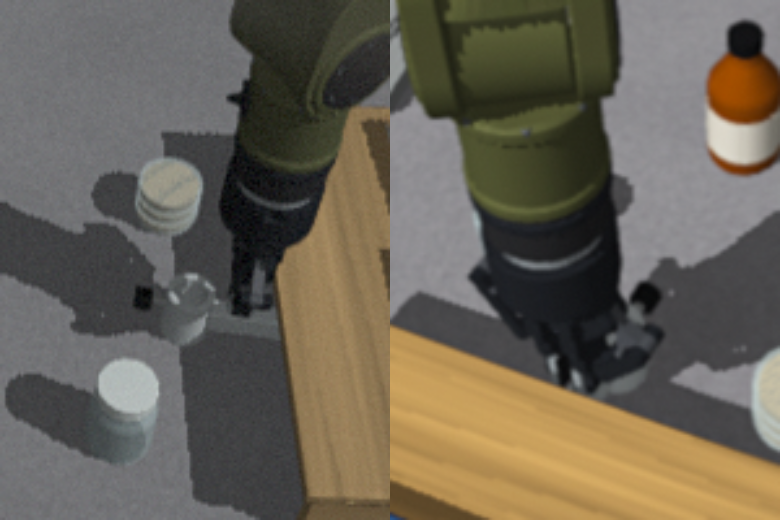

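View pics/w5.png

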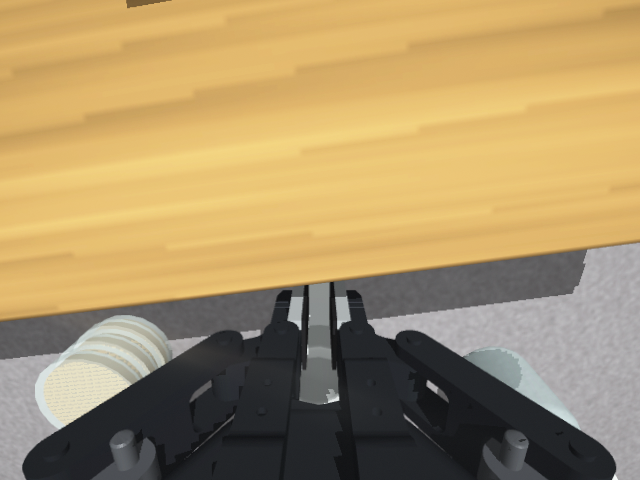

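Emit:
send_rows([
  [0, [0, 0, 0], [0, 0, 0]],
  [0, [0, 0, 0], [0, 0, 0]],
  [0, [0, 0, 0], [0, 0, 0]],
  [0, [0, 0, 0], [0, 0, 0]],
], force=90)

```text
time: 7.1
tcp_pos: [0.5433, 0.3242, 0.0347]
tcp_rot: [0.755, 0.656, 0.001, 0.001]
contact_force: [0.3, -0.5, 1.8]
gripper_width: -0.0
```

```bash
python3 - <<'E'
from h import *
s=robot.state(); print(s["time"],s["tcp_pos"],s["tcp_rot"],s["contact_force"],s["ft_torque"],s["gripper_width"]*85.4)
E
```

```text
7.1 [0.54325537 0.32415684 0.03465978] [7.54646121e-01 6.56130325e-01 1.35345318e-03 6.29339391e-04] [ 0.29110647 -0.50306545  1.77730531] [ 0.05060774 -0.00412083 -0.00235976] -0.012896532515266358
```

```bash
python3 - <<'E'
from h import *
ims=[robot.get_image(n)[:,:,::-1] for n in("wrist","scene","side")]
cv2.imwrite("pics/z7.png",np.hstack([cv2.resize(ims[1][250:330,370:450],None,fx=5,fy=5),cv2.resize(ims[2][310:390,230:310],None,fx=5,fy=5)]))
cv2.imwrite("pics/z8.png",cv2.resize(ims[0][220:440,220:420],None,fx=2.7,fy=2.7))
E
```

```text
(no output)
```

View pics/z7.png

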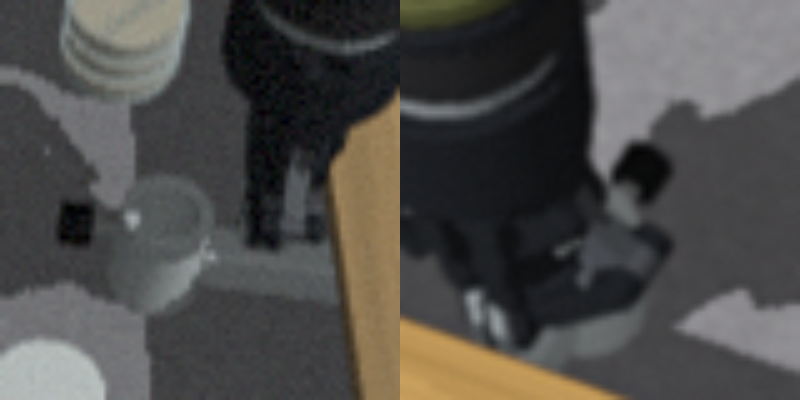

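View pics/z8.png

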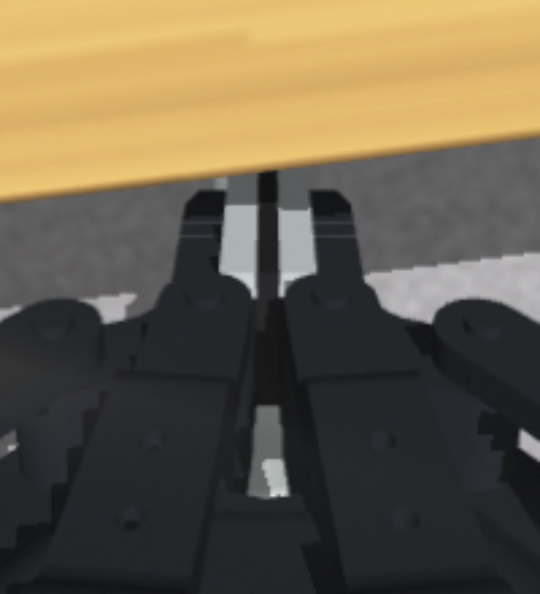

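```bash
python3 - <<'E'
from h import *
np.set_printoptions(precision=3,suppress=True)
s=robot.state(); from scipy.spatial.transform import Rotation as R
M=R.from_quat(s["tcp_rot"]).as_matrix(); p=s["tcp_pos"]; print(M,p,s["contact_force"])
for dz in(-.02,0,.017):
  for dx in(-.011,.011):
    X=p+M@[dx,0,dz]; print(dz,dx,(proj("scene",X)-[250,370])*5,(proj("side",X)-[310,230])*5+[0,400],(proj("wrist",X)-[220,220])*2.7)
u=np.array([.136,.991,0]);S=np.array([.537,.282,.0])
for t in(.03,.06):
  X=S+u*t+[0,0,.038]; print("bar top",X,(proj("scene",X)-[250,370])*5,(proj("side",X)-[310,230])*5+[0,400],(proj("wrist",X)-[220,220])*2.7)
im=robot.get_image("scene"); cv2.imwrite("pics/full.png",im[:,:,::-1])
print((proj("scene",[S[0],S[1],.056])-[250,370])*5)
E
```

```text
[[ 0.139  0.99   0.003]
 [ 0.99  -0.139  0.001]
 [ 0.001  0.003 -1.   ]] [0.543 0.324 0.035] [ 0.002 -0.857  0.359]
-0.02 -0.011 [[222.222 239.81 ]] [[290.126 522.749]] [[282.095 264.164]]
-0.02 0.011 [[229.043 289.48 ]] [[340.615 486.79 ]] [[168.763 264.108]]
0 -0.011 [[247.401 232.88 ]] [[319.547 527.912]] [[223.684 264.513]]
0 0.011 [[254.18  281.909]] [[369.509 492.748]] [[120.567 264.478]]
0.017 -0.011 [[268.308 227.127]] [[343.677 532.161]] [[183.045 264.756]]
0.017 0.011 [[275.052 275.624]] [[393.189 497.647]] [[ 87.346 264.734]]
bar top [0.541 0.312 0.038] [[241.891 230.444]] [[311.567 530.696]] [[240.058 262.166]]
bar top [0.545 0.341 0.038] [[251.025 297.469]] [[380.259 482.641]] [[ 95.817 261.479]]
[[210.115 169.217]]
```

```bash
python3 - <<'E'
import cv2,numpy as np
a=cv2.imread("pics/full.png")
z=cv2.resize(a[260:320,385:455],None,fx=10,fy=10,interpolation=cv2.INTER_CUBIC)
z=np.clip(z.astype(float)*2.2,0,255).astype(np.uint8)
cv2.imwrite("pics/z9.png",z)
E
```

```text
(no output)
```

View pics/z9.png

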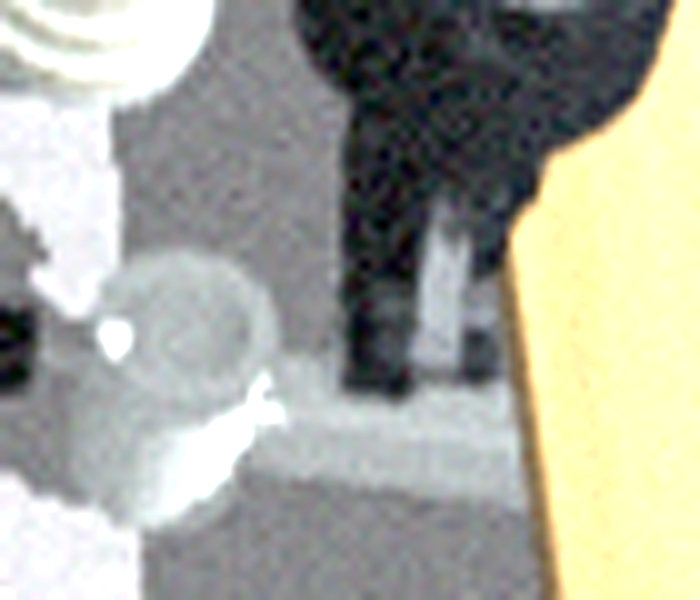

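```bash
python3 - <<'E'
from h import *
np.set_printoptions(precision=4,suppress=True)
for z in(.018,.038,.045): print(z,atz("scene",298.8,422.5+(-.0)-3.5,z),atz("scene",297.8,435,z), atz("side",310+345/5,230+(485-400)/5,z))
# side crop scale
b=robot.get_image("side")[:,:,::-1]
z=cv2.resize(b[340:400,230:300],None,fx=10,fy=10,interpolation=cv2.INTER_CUBIC)
cv2.imwrite("pics/z10.png",np.clip(z.astype(float)*2.,0,255).astype(np.uint8))
b=robot.get_image("wrist")[:,:,::-1]
z=cv2.resize(b[260:420,240:400],None,fx=4.5,fy=3.7,interpolation=cv2.INTER_CUBIC)
cv2.imwrite("pics/z11.png",np.clip(z.astype(float)*2.,0,255).astype(np.uint8))
E
```

```text
0.018 [0.5285 0.3228 0.018 ] [0.5246 0.36   0.018 ] [0.5571 0.3199 0.018 ]
0.038 [0.542  0.3182 0.038 ] [0.5383 0.3547 0.038 ] [0.5503 0.3291 0.038 ]
0.045 [0.5468 0.3166 0.045 ] [0.5431 0.3528 0.045 ] [0.5479 0.3323 0.045 ]
```

View pics/z10.png

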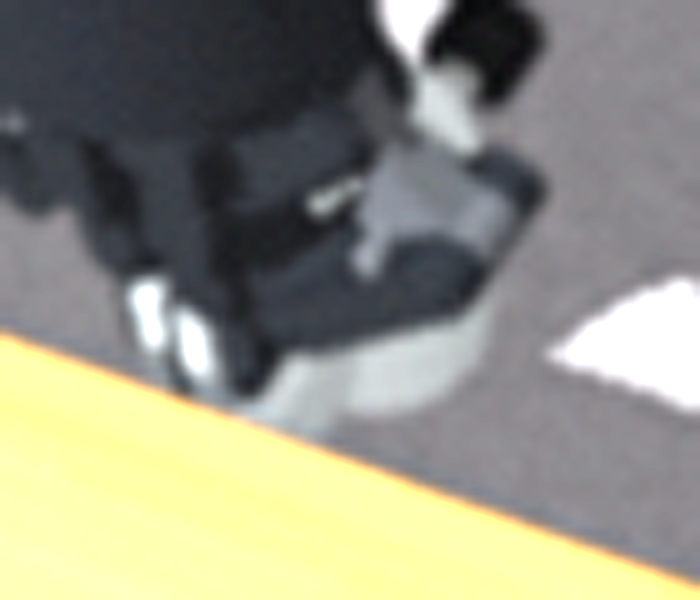

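View pics/z11.png

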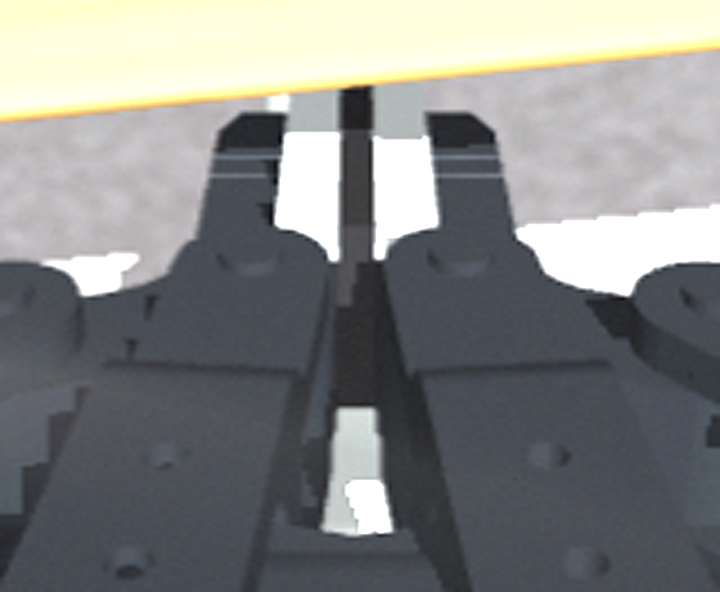

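```bash
python3 - <<'E'
from h import *
from scipy.spatial.transform import Rotation as R
np.set_printoptions(precision=1,suppress=True)
M=R.from_quat([9.78255720e-01,2.07400715e-01,-1.70977944e-04,-8.12641812e-04]).as_matrix(); p=np.array([0.24321147,-0.54787084,0.21805615])
for dz in(-.03,0,.004,.017):
  print(dz,[proj("scene",p+M@[0,y,dz])[0] for y in(-.045,.045)],[proj("side",p+M@[0,y,dz])[0] for y in(-.045,.045)])
a=cv2.imread("pics/scene0.png");b=cv2.imread("pics/side0.png")
cv2.imwrite("pics/z12.png",np.hstack([cv2.resize(a[80:180,0:100],None,fx=4,fy=4),cv2.resize(b[50:150,470:570],None,fx=4,fy=4)]))
E
```

```text
-0.03 [array([126.7,  65.6]), array([135.9,  24.5])] [array([ 93. , 502.5]), array([ 78.2, 490. ])]
0 [array([136.9,  70.1]), array([146.1,  29.8])] [array([103.7, 499.5]), array([ 88.5, 487.3])]
0.004 [array([138.2,  70.6]), array([147.5,  30.5])] [array([105.1, 499.1]), array([ 89.8, 487. ])]
0.017 [array([142.5,  72.5]), array([151.8,  32.7])] [array([109.6, 497.8]), array([ 94.2, 485.8])]
```

View pics/z12.png

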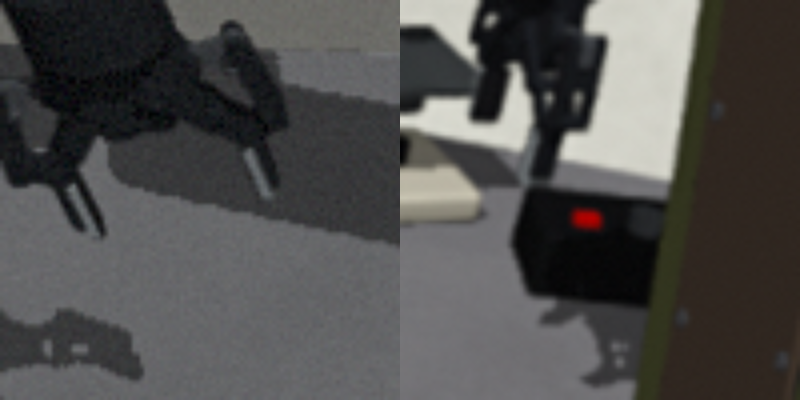

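Emit:
send_rows([
  [6, [0, 0, 0.3], [0, 0, 0]],
  [6, [0, 0, 0.3], [0, 0, 0]],
  [6, [0, 0, 0.3], [0, 0, 0]],
  [6, [0, 0, 0.3], [0, 0, 0]],
  [6, [0, 0, 0.3], [0, 0, 0]],
  [6, [0, 0, -0.5], [0, 0, 0]],
  [6, [0, 0, -1.3], [0, 0, 0]],
  [6, [0, 0, -2], [0, 0, 0]],
  [6, [0, 0, -2], [0, 0, 0]],
])

```text
time: 8.3
tcp_pos: [0.542, 0.3234, 0.0128]
tcp_rot: [0.755, 0.656, -0.0, 0.0]
contact_force: [0.4, -0.2, -0.2]
gripper_width: 0.703
```

```bash
python3 - <<'E'
from h import *
s=robot.state(); print(s["time"],s["tcp_pos"],s["contact_force"],s["gripper_width"])
b=robot.get_image("wrist")[:,:,::-1]; a=robot.get_image("scene")[:,:,::-1]
cv2.imwrite("pics/z13.png",np.hstack([cv2.resize(a[250:330,385:455],None,fx=6,fy=6),cv2.resize(b[220:460,200:440],(480,480))]))
E
```

```text
8.3 [0.54203627 0.32342898 0.01280321] [ 0.40274791 -0.23117412 -0.17745945] 0.7034500981466569
```

View pics/z13.png

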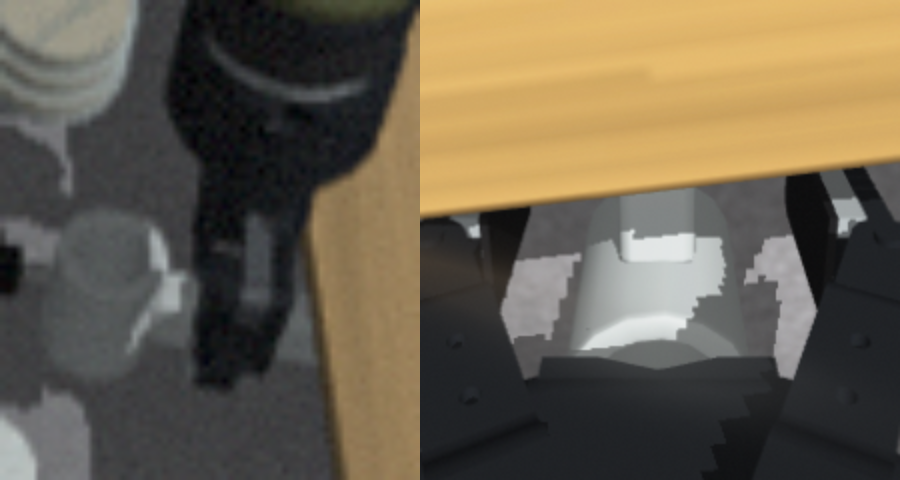

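```bash
python3 - <<'E'
from h import *
from scipy.spatial.transform import Rotation as R
s=robot.state();M=R.from_quat(s["tcp_rot"]).as_matrix(); p=s["tcp_pos"]
for z in (-.04,-.03,-.025,-.02,-.01,0):
  print(z,[(proj("scene",p+M@[x,y,z])[0]-[250,385])*6 for x in(-.011,.011) for y in(.03,.04)])
E
```

```text
-0.04 [array([333.44992273, 193.63111721]), array([356.21986248, 192.54838505]), array([341.90567239, 254.14881419]), array([364.76330726, 253.39099208])]
-0.03 [array([348.43751385, 189.39346655]), array([371.1402638 , 188.29552484]), array([356.86575134, 249.51199762]), array([379.65535863, 248.73472801])]
-0.025 [array([355.85907843, 187.29520323]), array([378.52818556, 186.18983611]), array([364.27356073, 247.21613184]), array([387.02911029, 246.42934905])]
-0.02 [array([363.23310972, 185.21047004]), array([385.86854563, 184.09779463]), array([371.63383857, 244.93509899]), array([394.35530464, 244.1389406 ])]
-0.01 [array([377.8403985, 181.0810708]), array([400.40841701, 179.95412306]), array([386.21362897, 240.41695736]), array([408.86686094, 239.60245228])]
0 [array([392.2629739 , 177.00423921]), array([414.76349152, 175.8634665 ]), array([400.60872269, 235.95644178]), array([423.1936474 , 235.12411602])]
```

Emit:
send_rows([
  [6, [0.1, 0, -0.3], [0, 0, 0]],
  [6, [0.1, 0, -0.6], [0, 0, 0]],
  [6, [0.1, 0, -0.7], [0, 0, 0]],
  [6, [0.1, 0, -0.7], [0, 0, 0]],
])

```text
time: 8.8
tcp_pos: [0.5438, 0.3239, 0.0069]
tcp_rot: [0.755, 0.656, 0.001, 0.0]
contact_force: [-0.1, 0.2, 0.2]
gripper_width: 0.701
```

Emit:
send_rows([
  [3, [0, 0, 0], [0, 0, 0]],
  [0, [0, 0, 0], [0, 0, 0]],
  [0, [0, 0, 0], [0, 0, 0]],
  [0, [0, 0, 0], [0, 0, 0]],
  [0, [0, 0, 0], [0, 0, 0]],
  [0, [0, 0, 0], [0, 0, 0]],
  [0, [0, 0, 0], [0, 0, 0]],
], force=90)

```text
time: 9.5
tcp_pos: [0.5436, 0.324, 0.0074]
tcp_rot: [0.755, 0.656, 0.001, 0.0]
contact_force: [-2.2, 0.2, 5.6]
gripper_width: 0.186
```

Emit:
send_rows([
  [0, [0, 0, 0.2], [0, 0, 0]],
  [0, [0, 0, 0.4], [0, 0, 0]],
  [0, [0, 0, 0.6], [0, 0, 0]],
  [0, [0, 0, 0.6], [0, 0, 0]],
  [0, [0, 0, 0.6], [0, 0, 0]],
], force=90)

```text
time: 10.0
tcp_pos: [0.5435, 0.3238, 0.0131]
tcp_rot: [0.755, 0.656, 0.001, 0.0]
contact_force: [0.1, 0.4, -4.8]
gripper_width: 0.186
```

```bash
python3 - <<'E'
from h import *
s=robot.state(); print(s["time"],s["tcp_pos"],s["contact_force"],s["ft_torque"],s["gripper_width"])
b=robot.get_image("wrist")[:,:,::-1]; a=robot.get_image("scene")[:,:,::-1]
cv2.imwrite("pics/z14.png",np.hstack([cv2.resize(a[250:330,385:455],None,fx=6,fy=6),cv2.resize(b[220:460,200:440],(480,480))]))
E
```

```text
10.0 [0.54351788 0.32383904 0.01307905] [ 0.06047541  0.3549816  -4.8448202 ] [-0.15422864 -0.03501758 -0.05161237] 0.18561515594070827
```

View pics/z14.png

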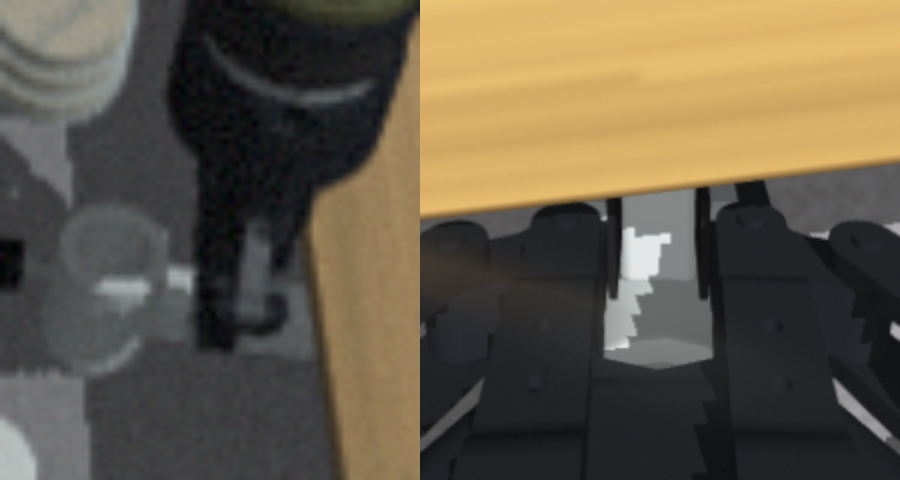

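Emit:
send_rows([
  [0, [-0.2, -1, 0], [0, 0, 0]],
  [0, [-0.4, -2.5, 0], [0, 0, 0]],
  [0, [-0.7, -4.5, 0], [0, 0, 0]],
  [0, [-1, -6.5, 0], [0, 0, 0]],
  [0, [-1.3, -8.7, 0], [0, 0, 0]],
  [0, [-2.3, -10, 0], [0, 0, -2.5]],
  [0, [-3.3, -11.2, 0], [0, 0, -5]],
  [0, [-4.3, -12.3, 0], [0, 0, -7]],
  [0, [-5.2, -13.1, 0], [0, 0, -10]],
  [0, [-6.2, -13.9, 0], [0, 0, -14]],
  [0, [-7.1, -14.6, 0], [0, 0, -17]],
  [0, [-7.7, -16.2, 0], [0, 0, -20]],
  [0, [-8.3, -17.8, 0], [0, 0, -22]],
  [0, [-8.3, -17.8, 0], [0, 0, -22]],
  [0, [-8.3, -17.8, 0], [0, 0, -22]],
], force=90)

```text
time: 11.6
tcp_pos: [0.4607, 0.145, 0.0133]
tcp_rot: [0.866, 0.5, 0.001, 0.0]
contact_force: [-0.5, 1.1, -5.1]
gripper_width: 0.186
```

```bash
python3 - <<'E'
from h import *
s=robot.state(); print(s["time"],s["joints"],s["tcp_pos"],s["contact_force"],s["ft_torque"],s["gripper_width"])
b=robot.get_image("wrist")[:,:,::-1]; a=robot.get_image("scene")[:,:,::-1]
cv2.imwrite("pics/s15.png",a);cv2.imwrite("pics/w15.png",b)
E
```

```text
11.6 [ 3.05257438e-01  2.83112093e-01 -6.06879971e-01  6.78997715e-01
 -4.42076316e-04  2.40077329e+00] [0.46069771 0.14500958 0.01332275] [-0.52366284  1.1101019  -5.07779828] [-0.14576573  0.02440485 -0.02006802] 0.18576978047080564
```

View pics/s15.png

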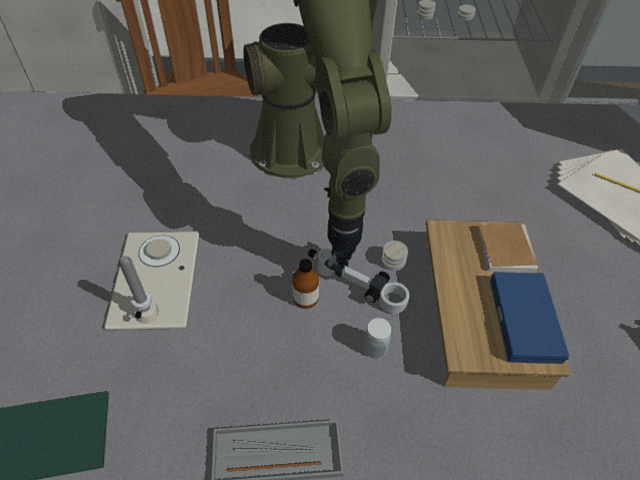

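View pics/w15.png

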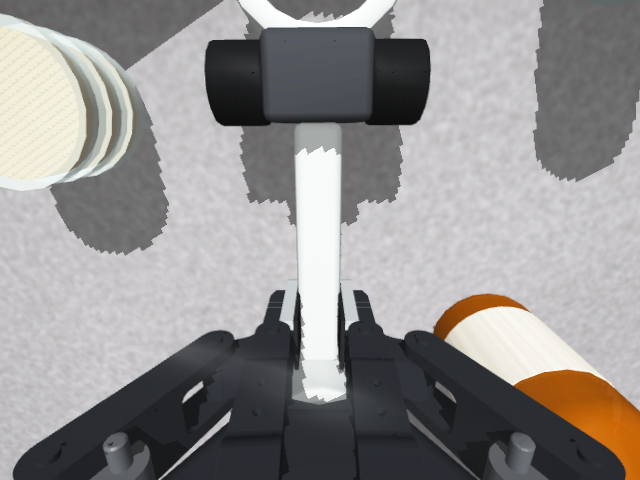

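Emit:
send_rows([
  [0, [0, 0, 2], [0, 0, 0]],
  [0, [0, 0, 5], [0, 0, 0]],
  [0, [0, 0, 8.5], [0, 0, 0]],
  [0, [0, 0, 12], [0, 0, 0]],
  [0, [0, 0, 15], [0, 0, 4]],
  [0, [0.5, -2, 15], [0, 0, 11]],
  [0, [1, -4, 15], [0, 0, 19]],
  [0, [1.5, -6, 15], [0, 0, 27]],
  [0, [2, -8, 15], [0, 0, 35]],
  [0, [2.5, -10, 15], [0, 0, 43]],
  [0, [3, -12, 15], [0, 0, 51]],
  [0, [3.5, -14, 15], [0, 0, 59]],
  [0, [4, -16, 15], [0, 0, 67]],
  [0, [4.5, -18, 15], [0, 0, 75]],
  [0, [4.7, -20, 15], [0, 0, 83]],
  [0, [4.7, -21.5, 15], [0, 0, 91]],
  [0, [4.7, -22.5, 15], [0, 0, 99]],
  [0, [4.7, -22.5, 15], [0, 0, 107]],
  [0, [4.7, -22.5, 15], [0, 0, 115]],
  [0, [4.7, -22.5, 15], [0, 0, 123]],
], force=90)

```text
time: 13.7
tcp_pos: [0.5089, -0.0789, 0.1633]
tcp_rot: [-0.029, 1.0, 0.001, -0.0]
contact_force: [-0.3, -0.2, -4.2]
gripper_width: 0.186
```

```bash
python3 - <<'E'
from h import *
s=robot.state(); print(s["time"],s["joints"],s["tcp_pos"],s["tcp_rot"],s["contact_force"],s["ft_torque"],s["gripper_width"])
a=robot.get_image("scene")[:,:,::-1]
cv2.imwrite("pics/s16.png",a)
s=robot.state(); print(s["tcp_pos"],s["tcp_rot"])
E
```

```text
13.7 [-0.15514332  0.18631472 -0.34156989  1.0441063   0.00206013 -0.21391524] [ 0.50894787 -0.07888369  0.16334654] [-2.93810942e-02  9.99567573e-01  1.12216879e-03 -3.98152324e-04] [-0.33925263 -0.23277599 -4.17070863] [ 0.0846976  -0.19336755 -0.01669515] 0.1860896180352937
[ 0.50897408 -0.07895113  0.16337805] [-3.20036010e-02  9.99487232e-01  9.46449186e-04 -3.83139725e-04]
```

View pics/s16.png

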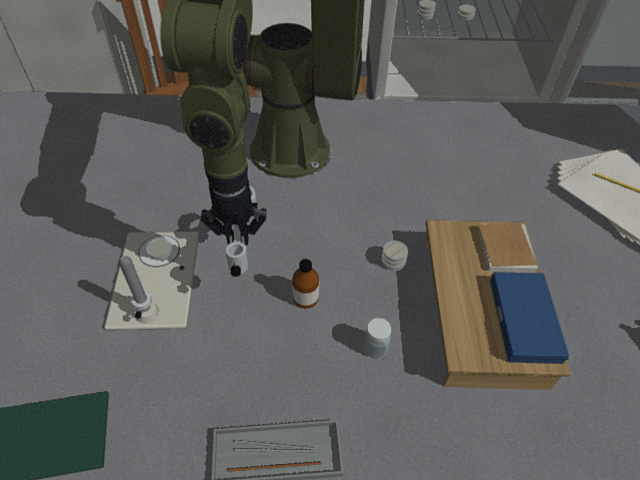

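Emit:
send_rows([
  [0, [0, 0, -3], [0, 0, 0]],
  [0, [0, 0, -6.5], [0, 0, 0]],
  [0, [0, 0, -10], [0, 0, 0]],
  [0, [0, 0, -12.5], [0, 0, 0]],
  [0, [0, 0, -14], [0, 0, 0]],
  [0, [0, 0, -14.8], [0, 0, 0]],
  [0, [0, 0, -15.2], [0, 0, 0]],
  [0, [0, 0, -15.4], [0, 0, 0]],
  [0, [0, 0, -15.5], [0, 0, 0]],
  [0, [0, 0, -15.55], [0, 0, 0]],
  [0, [0, 0, -15.55], [0, 0, 0]],
])

```text
time: 14.85
tcp_pos: [0.5095, -0.079, 0.0085]
tcp_rot: [-0.032, 0.999, 0.001, 0.0]
contact_force: [0.2, 0.4, -4.8]
gripper_width: 0.188
```

Emit:
send_rows([
  [0, [0, 0, -0.1], [0, 0, 0]],
  [0, [0, 0, -0.15], [0, 0, 0]],
  [0, [0, 0, -0.15], [0, 0, 0]],
  [3, [0, 0, -0.15], [0, 0, 0]],
  [6, [0, 0, -0.15], [0, 0, 0]],
  [6, [0, 0, -0.15], [0, 0, 0]],
  [6, [0, 0, -0.15], [0, 0, 0]],
  [6, [0, 0, -0.15], [0, 0, 0]],
])

```text
time: 15.65
tcp_pos: [0.5096, -0.0791, 0.007]
tcp_rot: [-0.032, 0.999, 0.001, 0.0]
contact_force: [0.0, 0.6, 0.2]
gripper_width: 0.704
```

```bash
python3 - <<'E'
from h import *
s=robot.state(); print(s["time"],s["tcp_pos"],s["tcp_rot"],s["contact_force"],s["gripper_width"])
a=robot.get_image("wrist")[:,:,::-1]
cv2.imwrite("pics/w17.png",a)
E
```

```text
15.65 [ 0.50958792 -0.07905405  0.00702016] [-3.19148833e-02  9.99490219e-01  8.30160746e-04  2.29390030e-04] [0.03276705 0.64915935 0.16087727] 0.7044286517010736
```

View pics/w17.png

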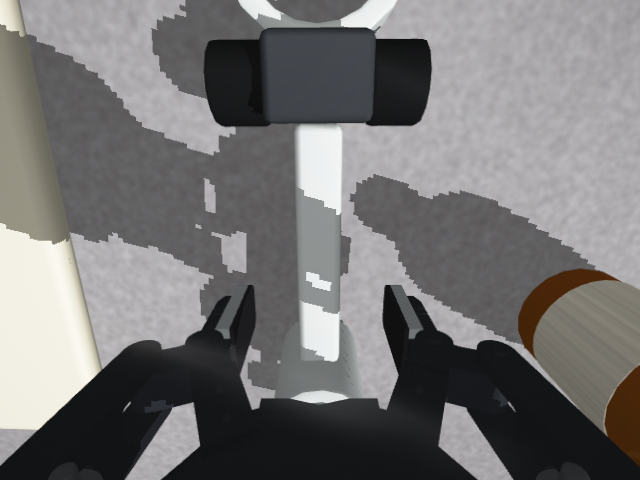

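Emit:
send_rows([
  [6, [-1.2, -0.08, 0], [0, 0, 0]],
  [6, [-2.5, -0.15, 0], [0, 0, 0]],
  [6, [-3.8, -0.25, -0.3], [0, 0, 0]],
  [6, [-4.7, -0.3, -0.7], [0, 0, 0]],
  [6, [-4.7, -0.3, -0.7], [0, 0, 0]],
  [6, [-4.7, -0.3, -0.7], [0, 0, 0]],
])

```text
time: 16.3
tcp_pos: [0.4624, -0.0821, 0.0001]
tcp_rot: [-0.032, 0.999, 0.001, 0.0]
contact_force: [0.0, 0.4, -0.4]
gripper_width: 0.705
```

```bash
python3 - <<'E'
from h import *
s=robot.state(); print(s["time"],s["tcp_pos"],s["tcp_rot"],s["contact_force"],s["gripper_width"])
a=robot.get_image("wrist")[:,:,::-1]
cv2.imwrite("pics/w18.png",a)
c=robot.get_calibration("wrist"); import pickle; pickle.dump((c,s),open("c3.pkl","wb"))
b=robot.get_image("scene")[:,:,::-1];cv2.imwrite("pics/s18.png",b)
cv2.imwrite("pics/z18.png",cv2.resize(b[180:300,190:290],None,fx=5,fy=5))
E
```

```text
16.3 [ 4.62407194e-01 -8.21020076e-02  7.02725699e-05] [-3.18145196e-02  9.99493374e-01  8.51796006e-04  3.26147953e-04] [ 0.01932529  0.36091489 -0.37222993] 0.7053818475496194
```

View pics/w18.png

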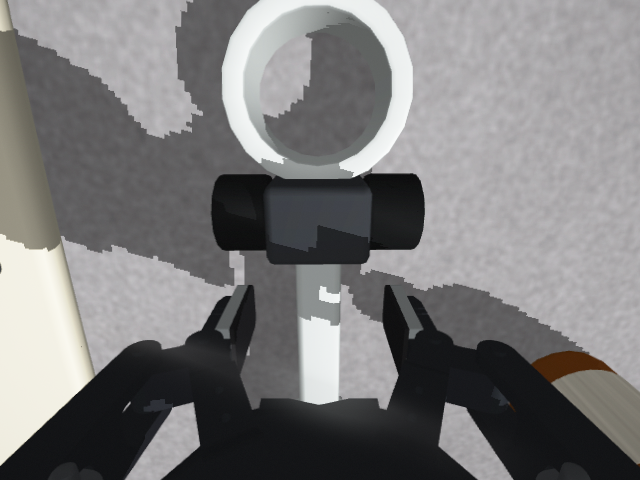

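View pics/z18.png

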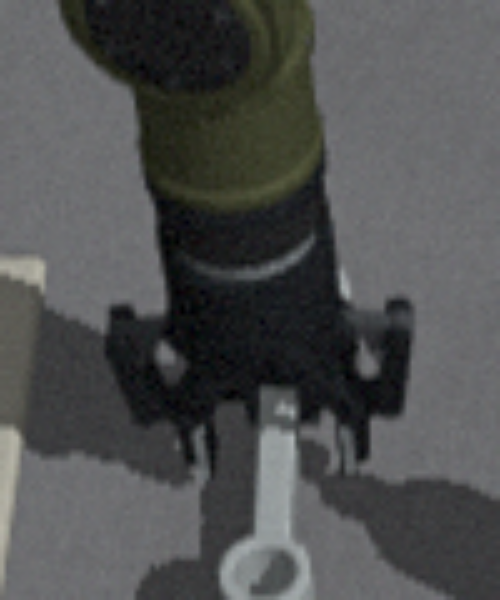

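```bash
python3 - <<'E'
from h import *
import pickle
np.set_printoptions(precision=4,suppress=True)
c,s=pickle.load(open("c3.pkl","rb")); p=s["tcp_pos"]
u=np.array([-.998,-.0636,0])
a=cv2.imread("pics/w18.png")
# ring: fit - project model ring for different offsets
for name,r,cc,z in[("ring left",86,222,.034),("ring right",86,413,.034),("blk near R",263,371,.0),("blk far edge top",179,318,.05)]:
    X=atz("wrist",r,cc,z,c); print(name,X,"along u",(X-p)[:2]@u[:2],"perp",(X-p)[0]*-.0636*-1+ (X-p)[1]*-.998)
for off in(.085,.09,.095):
    C=p+u*off; t=np.linspace(0,2*np.pi,100)
    P=proj("wrist",np.c_[C[0]+.033*np.cos(t),C[1]+.033*np.sin(t),0*t+.034],c); print(off,P.min(0),P.max(0))
    P=proj("wrist",np.c_[C[0]+.025*np.cos(t),C[1]+.025*np.sin(t),0*t+.034],c); print("   bore",P.min(0),P.max(0))
cv2.imwrite("pics/z19.png",cv2.resize(cv2.imread("pics/s18.png")[265:320,215:270],None,fx=10,fy=10,interpolation=cv2.INTER_CUBIC))
E
```

```text
ring left [ 0.3742 -0.1207  0.034 ] along u 0.09052629973694183 perp 0.032932735725192924
ring right [ 0.37  -0.056  0.034] along u 0.09057473642056056 perp -0.03188659353616123
blk near R [ 0.4501 -0.0562  0.    ] along u 0.010645339523847545 perp -0.02661427995507689
blk far edge top [ 0.4011 -0.0864  0.05  ] along u 0.06143543827446312 perp 0.0003762219234288021
0.085 [ -7.6725 222.8135] [197.3831 415.228 ]
   bore [ 20.8415 246.2205] [175.9134 391.8764]
0.09 [-26.0651 221.5904] [184.0628 416.4735]
   bore [  3.1403 245.2967] [162.061 392.824]
0.095 [-44.8977 220.347 ] [170.4126 417.7398]
   bore [-14.9914 244.3576] [147.8643 393.7875]
```

View pics/z19.png

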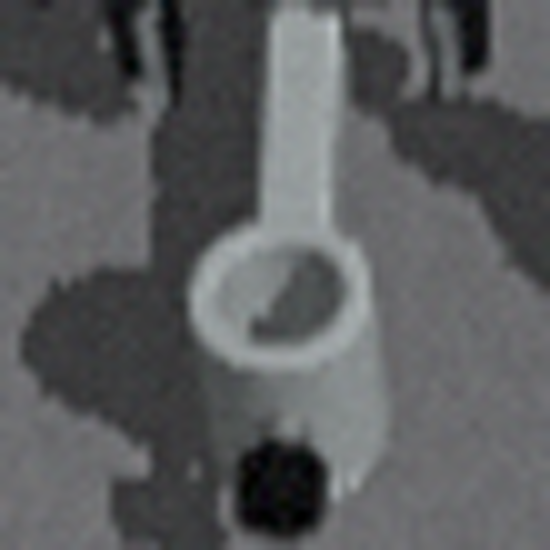

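```bash
python3 - <<'E'
from h import *
X=atz("scene",294.05,242.6,.056); s=robot.state(); d=X-s["tcp_pos"]; u=np.array([.998,.0636]); print(X,d,d[:2]@u, np.degrees(np.arctan2(d[1],d[0])))
E
```

```text
[ 0.55264685 -0.07719398  0.056     ] [0.08931192 0.00494876 0.05572981] 0.08944804120765924 3.1715041734621012
```

Emit:
send_rows([
  [3, [0, 0, 0], [0, 0, 0]],
  [0, [0, 0, 0], [0, 0, 0]],
  [0, [0, 0, 0], [0, 0, 0]],
  [0, [0, 0, 0], [0, 0, 0]],
  [0, [0, 0, 0], [0, 0, 0]],
  [0, [0, 0, 0], [0, 0, 0]],
  [0, [0, 0, 0.5], [0, 0, 0]],
  [0, [0, 0, 1], [0, 0, 0]],
  [0, [0, 0, 1], [0, 0, 0]],
  [0, [0, 0, 1], [0, 0, 0]],
], force=70)

```text
time: 17.4
tcp_pos: [0.4631, -0.0821, 0.0102]
tcp_rot: [-0.032, 0.999, 0.001, 0.001]
contact_force: [-1.0, -0.2, -5.5]
gripper_width: 0.195
```

```bash
python3 - <<'E'
from h import *
s=robot.state(); print(s["time"],s["tcp_pos"],s["tcp_rot"],s["contact_force"],s["ft_torque"],s["gripper_width"])
b=robot.get_image("scene")[:,:,::-1];cv2.imwrite("pics/s20.png",b)
cv2.imwrite("pics/z20.png",cv2.resize(b[265:320,215:270],None,fx=10,fy=10,interpolation=cv2.INTER_CUBIC))
E
```

```text
17.4 [ 0.46310582 -0.08208127  0.0101755 ] [-3.19186686e-02  9.99489953e-01  8.35601264e-04  5.78597988e-04] [-0.98908934 -0.23743269 -5.48413681] [0.00986898 0.06518805 0.01083099] 0.1949345481194284
```

View pics/z20.png

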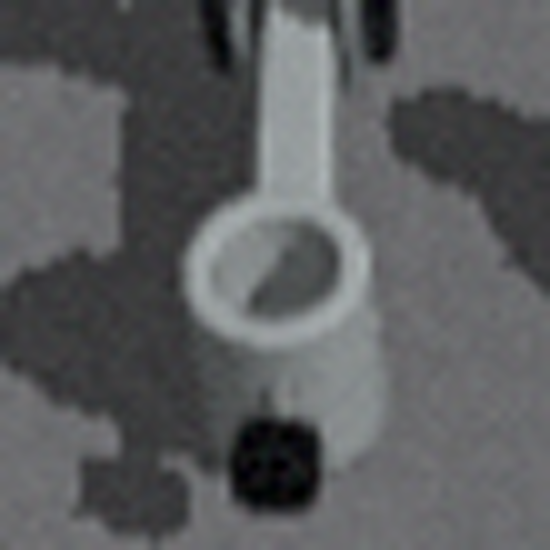

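Emit:
send_rows([
  [0, [0, 0, 2], [0, 0, 0]],
  [0, [0, 0, 5], [0, 0, 0]],
  [0, [0, 0, 9], [0, 0, 0]],
  [0, [0, 0, 13], [0, 0, 0]],
  [0, [0, 0, 17], [0, 0, 0]],
  [0, [0, 0, 20.5], [0, 0, 0]],
  [0, [0.2, -1, 23.5], [0, 0, 0]],
  [0, [0.6, -4, 23.5], [0, 0, -0.7]],
  [0, [1, -7.5, 23.5], [0, 0, -0.7]],
  [0, [1.5, -11, 23.5], [0, 0, -0.7]],
  [0, [2, -14.5, 23.5], [0, 0, -0.7]],
  [0, [2.5, -18, 23.5], [0, 0, -0.7]],
  [0, [2.9, -20.3, 23.5], [0, 0, -0.7]],
  [0, [3, -21.3, 23.5], [0, 0, -0.7]],
  [0, [3, -21.4, 23.5], [0, 0, -0.7]],
  [0, [3, -21.4, 23.5], [0, 0, -0.7]],
  [0, [3, -21.4, 23.5], [0, 0, -0.7]],
], force=70)

```text
time: 19.15
tcp_pos: [0.4928, -0.2948, 0.245]
tcp_rot: [-0.026, 1.0, 0.001, 0.0]
contact_force: [1.1, 0.8, -4.9]
gripper_width: 0.196
```

```bash
python3 - <<'E'
from h import *
a=robot.get_image("scene")[:,:,::-1];b=robot.get_image("side")[:,:,::-1]
s=robot.state(); print(s["time"],s["joints"],s["tcp_pos"],s["tcp_rot"],s["contact_force"],s["ft_torque"],s["gripper_width"])
cv2.imwrite("pics/s21.png",a);cv2.imwrite("pics/d21.png",b)
cv2.imwrite("pics/z21.png",np.hstack([cv2.resize(a[210:330,90:210],None,fx=3.3,fy=3.3,interpolation=cv2.INTER_CUBIC),cv2.resize(b[70:190,310:430],None,fx=3.3,fy=3.3,interpolation=cv2.INTER_CUBIC)]))
E
```

```text
19.25 [-0.54050706  0.25654203 -0.06320711  1.25118366  0.00217194 -0.59342194] [ 0.49299672 -0.29498715  0.24525712] [-2.64542658e-02  9.99649432e-01  9.52699957e-04  5.25685525e-04] [-0.11584401  0.65033321 -5.79571007] [-0.02468952  0.01325456 -0.02259724] 0.19223293967223326
```

View pics/z21.png

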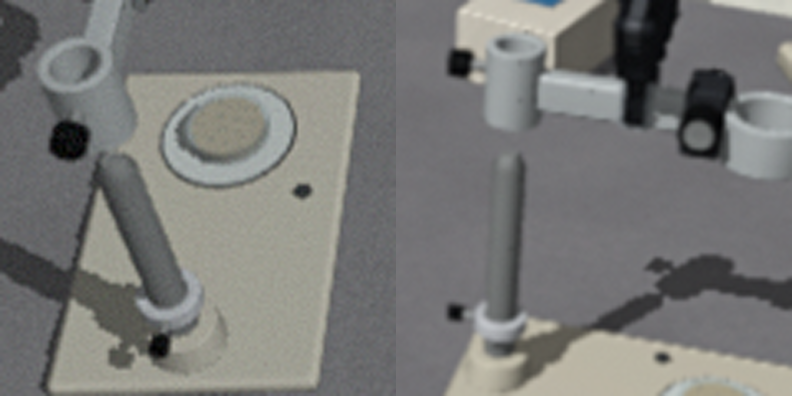

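```bash
python3 - <<'E'
from h import *
a=cv2.imread("pics/s21.png");b=cv2.imread("pics/d21.png")
f=lambda im,r,c,n=38:cv2.resize(im[r:r+n,c:c+n],None,fx=10.3,fy=10.3,interpolation=cv2.INTER_CUBIC)
cv2.imwrite("pics/z22.png",np.hstack([f(a,215,95),f(b,75,325)]))
cv2.imwrite("pics/z23.png",np.hstack([f(a,245,105),f(b,105,325)]))
E
```

```text
(no output)
```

View pics/z22.png

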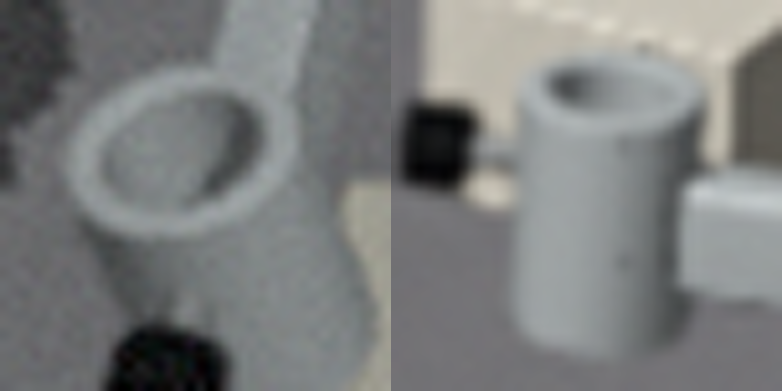

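View pics/z23.png

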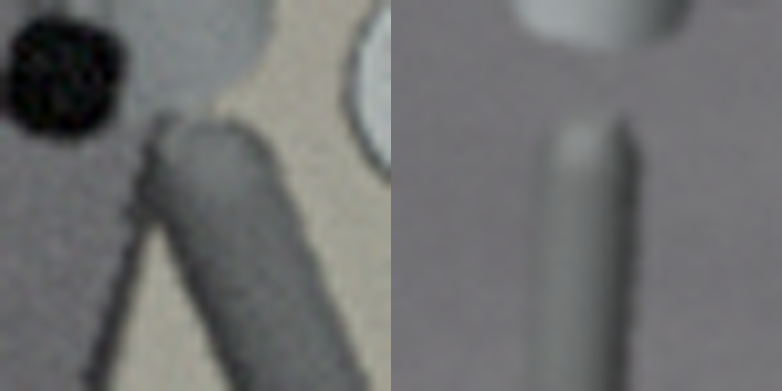

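```bash
python3 - <<'E'
from h import *
from scipy.optimize import least_squares
np.set_printoptions(precision=4,suppress=True)
S=tri([("scene",229.3,112.2),("side",83.4,345.8)]); print("mouth",S,atz("scene",229.3,112.2,.301),atz("side",83.4,345.8,.301))
# pole from silhouette mids: col at row
def axcol(cam,x,y,row):
    P=proj(cam,[[x,y,.1],[x,y,.215]]); t=(row-P[0,0])/(P[1,0]-P[0,0]); return P[0,1]+t*(P[1,1]-P[0,1])
def f(v): return [axcol("side",*v,124)-343.8,axcol("side",*v,141.4)-342.85,axcol("scene",*v,273.7)-130.1]
r=least_squares(f,[.582,-.29]); print("pole",r.x,r.fun)
def axc2(cam,x,y,row):
    P=proj(cam,[[x,y,.245],[x,y,.301]]); t=(row-P[0,0])/(P[1,0]-P[0,0]); return P[0,1]+t*(P[1,1]-P[0,1])
print("sleeve mouth xy -> side silhouette col at 98.8:",axc2("side",S[0][0],S[0][1],98.8),"obs 344.7")
s=robot.state();p=s["tcp_pos"];print(p,p+np.array([.0893*.9986,.0893*.0529,0]))
E
```

```text
mouth (array([ 0.5806, -0.2915,  0.2978]), [np.float64(0.0003288622745568843), np.float64(0.00032886227455700834)]) [ 0.583  -0.2902  0.301 ] [ 0.5787 -0.284   0.301 ]
pole [ 0.5809 -0.2934] [-0.0014  0.0014  0.    ]
sleeve mouth xy -> side silhouette col at 98.8: 345.0708927850614 obs 344.7
[ 0.493  -0.295   0.2453] [ 0.5822 -0.2903  0.2453]
```

Emit:
send_rows([
  [0, [0.06, -0.15, -0.5], [0, 0, 0]],
  [0, [0.06, -0.15, -1.2], [0, 0, 0]],
  [0, [0.06, -0.15, -1.9], [0, 0, 0]],
  [0, [0.06, -0.15, -2.5], [0, 0, 0]],
  [0, [0.06, -0.15, -3], [0, 0, 0]],
  [0, [0.06, -0.15, -3.4], [0, 0, 0]],
  [0, [0.06, -0.15, -3.8], [0, 0, 0]],
  [0, [0.06, -0.15, -3.8], [0, 0, 0]],
], force=60)

```text
time: 20.05
tcp_pos: [0.4933, -0.2963, 0.2066]
tcp_rot: [-0.026, 1.0, 0.001, 0.0]
contact_force: [-0.5, 0.3, -5.4]
gripper_width: 0.196
```

```bash
python3 - <<'E'
from h import *
a=robot.get_image("scene")[:,:,::-1];b=robot.get_image("side")[:,:,::-1]
s=robot.state(); print(s["time"],s["tcp_pos"],s["tcp_rot"],s["contact_force"],s["ft_torque"],s["gripper_width"])
cv2.imwrite("pics/s24.png",a);cv2.imwrite("pics/d24.png",b)
f=lambda im,r,c,n=55:cv2.resize(im[r:r+n,c:c+n],None,fx=7.1,fy=7.1,interpolation=cv2.INTER_CUBIC)
cv2.imwrite("pics/z24.png",np.hstack([f(a,215,92),f(b,82,320)]))
E
```

```text
20.15 [ 0.4936625  -0.29654459  0.20733248] [-2.64338079e-02  9.99649985e-01  9.09843664e-04  5.77673658e-04] [ 0.31435895 -1.12319304 -4.79118932] [-0.01248185  0.06851938  0.03016961] 0.19622109669494206
```

View pics/z24.png

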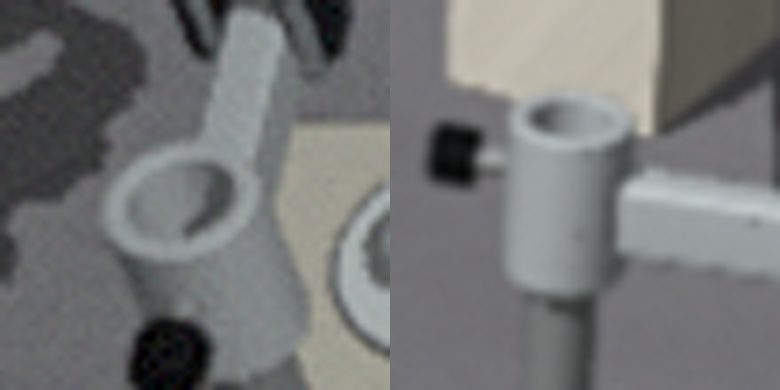

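Emit:
send_rows([
  [0, [0, 0, -0.2], [0, 0, 0]],
  [0, [0, 0, -0.4], [0, 0, 0]],
  [0, [0, 0, -0.6], [0, 0, 0]],
  [0, [0, 0, -0.8], [0, 0, 0]],
  [0, [0, 0, -1], [0, 0, 0]],
  [0, [0, 0, -1.2], [0, 0, 0]],
  [0, [0, 0, -1.2], [0, 0, 0]],
], force=60)

```text
time: 20.85
tcp_pos: [0.4934, -0.2964, 0.1949]
tcp_rot: [-0.026, 1.0, 0.001, 0.0]
contact_force: [-0.2, -0.0, -4.9]
gripper_width: 0.197
```

```bash
python3 - <<'E'
from h import *
for i in range(2):
  a=robot.get_image("scene")[:,:,::-1]
  s=robot.state(); print(s["time"],s["tcp_pos"],s["tcp_rot"],s["contact_force"],s["ft_torque"],s["gripper_width"])
E
```

```text
20.9 [ 0.49352124 -0.29645346  0.19511299] [-2.64336911e-02  9.99649963e-01  1.02720737e-03  3.95073010e-04] [ 0.09493555 -0.96379561 -5.36018046] [ 0.00624616  0.04563519 -0.01044039] 0.1989558106953821
20.95 [ 0.49359709 -0.29647932  0.19525499] [-2.64490273e-02  9.99649563e-01  9.76588004e-04  4.96338686e-04] [-0.09882919 -0.49141009 -4.95420884] [-0.03147061  0.04379092 -0.00564522] 0.19973524258691683
```

Emit:
send_rows([
  [0, [0, 0, -0.5], [0, 0, 0]],
  [0, [0, 0, -1.2], [0, 0, 0]],
  [0, [0, 0, -2], [0, 0, 0]],
  [0, [0, 0, -2.8], [0, 0, 0]],
  [0, [0, 0, -3.6], [0, 0, 0]],
  [0, [0, 0, -4.2], [0, 0, 0]],
  [0, [0, 0, -4.5], [0, 0, 0]],
  [0, [0, 0, -4.5], [0, 0, 0]],
], force=70)

```text
time: 21.75
tcp_pos: [0.4933, -0.2963, 0.1497]
tcp_rot: [-0.026, 1.0, 0.001, 0.0]
contact_force: [0.7, 0.1, -5.0]
gripper_width: 0.196
```

```bash
python3 - <<'E'
from h import *
a=robot.get_image("scene")[:,:,::-1];b=robot.get_image("side")[:,:,::-1]
s=robot.state(); print(s["time"],s["tcp_pos"],s["tcp_rot"],s["contact_force"],s["ft_torque"],s["gripper_width"])
f=lambda im,r,c,n=100:cv2.resize(im[r:r+n,c:c+n],None,fx=4,fy=4,interpolation=cv2.INTER_CUBIC)
cv2.imwrite("pics/z25.png",np.hstack([f(a,220,92),f(b,95,315)]))
E
```

```text
21.85 [ 0.49379036 -0.296599    0.15048247] [-2.64775665e-02  9.99648811e-01  8.61600170e-04  6.70854991e-04] [ 0.85698641  0.38348171 -5.04873847] [-0.05242018  0.06537235 -0.02231231] 0.1960853238817805
```

View pics/z25.png

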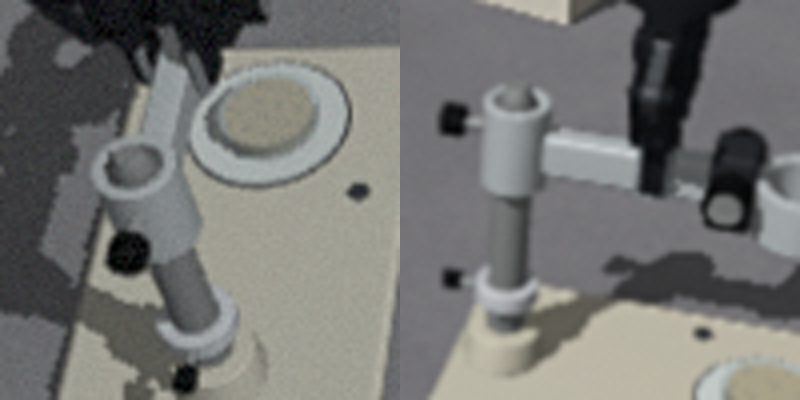

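Emit:
send_rows([
  [0, [0, 0, -0.6], [0, 0, 0]],
  [0, [0, 0, -1.4], [0, 0, 0]],
  [0, [0, 0, -2.2], [0, 0, 0]],
  [0, [0, 0, -3], [0, 0, 0]],
  [0, [0, 0, -3.8], [0, 0, 0]],
  [0, [0, 0, -4.5], [0, 0, 0]],
  [0, [0, 0, -5], [0, 0, 0]],
  [0, [0, 0, -5.3], [0, 0, 0]],
  [0, [0, 0, -5.5], [0, 0, 0]],
  [0, [0, 0, -5.5], [0, 0, 0]],
], force=70)

```text
time: 22.85
tcp_pos: [0.4938, -0.2966, 0.0954]
tcp_rot: [-0.026, 1.0, 0.001, 0.001]
contact_force: [0.0, 0.4, -5.1]
gripper_width: 0.194
```

```bash
python3 - <<'E'
from h import *
a=robot.get_image("scene")[:,:,::-1];b=robot.get_image("side")[:,:,::-1];w=robot.get_image("wrist")[:,:,::-1]
s=robot.state(); print(s["time"],s["tcp_pos"],s["tcp_rot"],s["contact_force"],s["ft_torque"],s["gripper_width"])
f=lambda im,r,c,n=100:cv2.resize(im[r:r+n,c:c+n],None,fx=4,fy=4,interpolation=cv2.INTER_CUBIC)
cv2.imwrite("pics/z26.png",np.hstack([f(a,235,100),f(b,105,315)]));cv2.imwrite("pics/w26.png",w)
E
```

```text
23.0 [ 0.49404085 -0.29672982  0.09582275] [-2.64615932e-02  9.99649132e-01  7.22204870e-04  9.35307425e-04] [-0.4400907   0.26952025 -4.97397724] [-0.00535049  0.03922093 -0.03706657] 0.19522406826344596
```

View pics/z26.png

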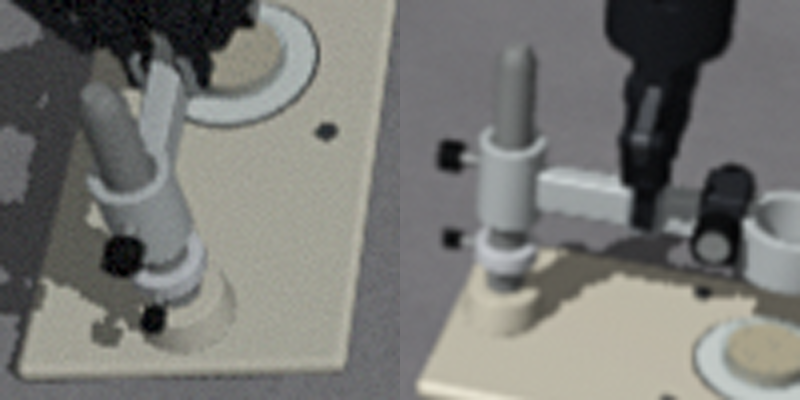

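View pics/w26.png

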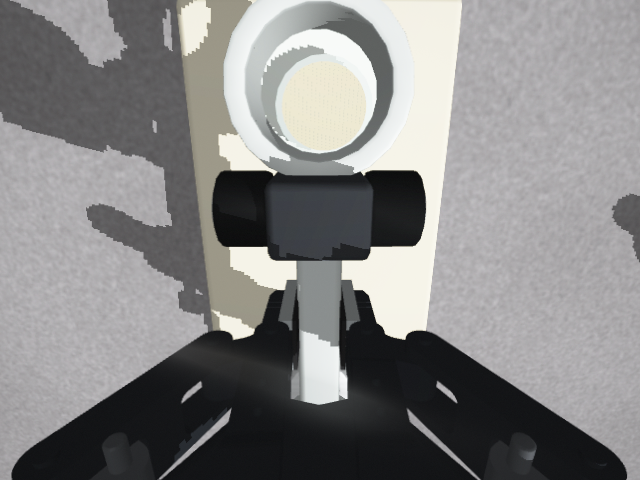

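Emit:
send_rows([
  [0, [0, 0, -0.2], [0, 0, 0]],
  [0, [0, 0, -0.4], [0, 0, 0]],
  [0, [0, 0, -0.6], [0, 0, 0]],
  [0, [0, 0, -0.8], [0, 0, 0]],
  [0, [0, 0, -1], [0, 0, 0]],
  [0, [0, 0, -1.15], [0, 0, 0]],
  [0, [0, 0, -1.3], [0, 0, 0]],
  [0, [0, 0, -1.3], [0, 0, 0]],
])

```text
time: 23.8
tcp_pos: [0.4939, -0.2966, 0.0826]
tcp_rot: [-0.026, 1.0, 0.001, 0.001]
contact_force: [-0.6, 0.7, -5.8]
gripper_width: 0.198
```

Emit:
send_rows([
  [0, [0, 0, -0.05], [0, 0, 0]],
  [0, [0, 0, -0.1], [0, 0, 0]],
  [0, [0, 0, -0.15], [0, 0, 0]],
  [0, [0, 0, -0.2], [0, 0, 0]],
  [0, [0, 0, -0.2], [0, 0, 0]],
])

```text
time: 24.3
tcp_pos: [0.4938, -0.2966, 0.0805]
tcp_rot: [-0.026, 1.0, 0.001, 0.001]
contact_force: [0.6, 0.5, -4.6]
gripper_width: 0.195
```

```bash
python3 - <<'E'
from h import *
b=robot.get_image("side")[:,:,::-1]
s=robot.state(); print(s["time"],s["tcp_pos"],s["contact_force"],s["ft_torque"],s["gripper_width"])
f=lambda im,r,c,n=60:cv2.resize(im[r:r+n,c:c+n],None,fx=9,fy=9,interpolation=cv2.INTER_CUBIC)
cv2.imwrite("pics/z27.png",f(b,130,315))
E
```

```text
24.35 [ 0.49385503 -0.29663288  0.08052851] [-0.00940555  0.12740535 -4.05233179] [-0.01030702  0.03047486 -0.04876406] 0.19527873675634086
```

View pics/z27.png

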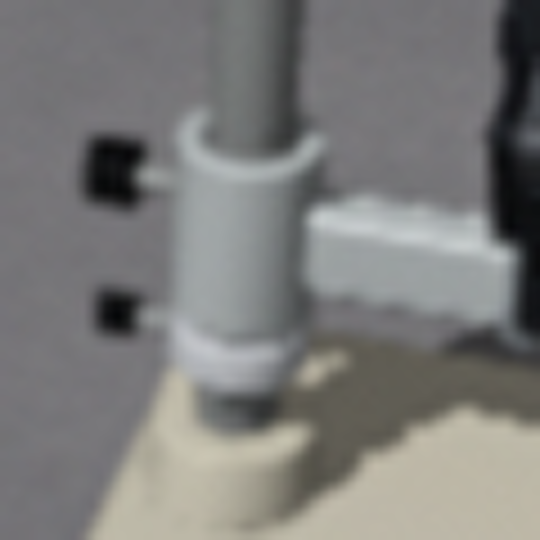

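Emit:
send_rows([
  [0, [0, 0, -0.05], [0, 0, 0]],
  [0, [0, 0, -0.1], [0, 0, 0]],
  [0, [0, 0, -0.1], [0, 0, 0]],
  [0, [0, 0, -0.1], [0, 0, 0]],
])

```text
time: 24.75
tcp_pos: [0.4938, -0.2966, 0.0795]
tcp_rot: [-0.026, 1.0, 0.001, 0.001]
contact_force: [0.7, -0.1, -4.7]
gripper_width: 0.194
```

Emit:
send_rows([
  [0, [0, 0, -0.05], [0, 0, 0]],
  [0, [0, 0, -0.1], [0, 0, 0]],
  [0, [0, 0, -0.1], [0, 0, 0]],
  [0, [0, 0, -0.1], [0, 0, 0]],
])

```text
time: 25.15
tcp_pos: [0.4938, -0.2966, 0.0785]
tcp_rot: [-0.026, 1.0, 0.001, 0.001]
contact_force: [0.3, 0.3, -5.0]
gripper_width: 0.196
```

Emit:
send_rows([
  [0, [0, 0, -0.05], [0, 0, 0]],
  [0, [0, 0, -0.1], [0, 0, 0]],
  [0, [0, 0, -0.1], [0, 0, 0]],
  [0, [0, 0, -0.1], [0, 0, 0]],
])

```text
time: 25.55
tcp_pos: [0.4938, -0.2966, 0.0774]
tcp_rot: [-0.026, 1.0, 0.001, 0.001]
contact_force: [0.5, -0.1, -4.7]
gripper_width: 0.197
```

Emit:
send_rows([
  [0, [0, 0, -0.05], [0, 0, 0]],
  [0, [0, 0, -0.1], [0, 0, 0]],
  [0, [0, 0, -0.1], [0, 0, 0]],
  [0, [0, 0, -0.1], [0, 0, 0]],
])

```text
time: 25.95
tcp_pos: [0.4937, -0.2966, 0.0764]
tcp_rot: [-0.026, 1.0, 0.001, 0.001]
contact_force: [0.9, -0.0, -5.5]
gripper_width: 0.2
```

```bash
python3 - <<'E'
from h import *
b=robot.get_image("side")[:,:,::-1]
s=robot.state(); print(s["time"],s["tcp_pos"],s["contact_force"],s["ft_torque"],s["gripper_width"])
f=lambda im,r,c,n=60:cv2.resize(im[r:r+n,c:c+n],None,fx=9,fy=9,interpolation=cv2.INTER_CUBIC)
cv2.imwrite("pics/z28.png",f(b,130,315))
E
```

```text
26.0 [ 0.49379139 -0.29659832  0.0764374 ] [-0.06396679  0.12762556 -5.46751889] [-0.0348245   0.02643714 -0.02973993] 0.19260570913959352
```

View pics/z28.png

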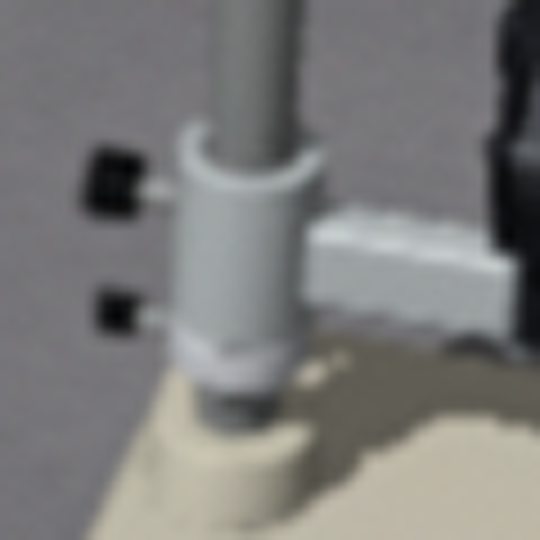

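Emit:
send_rows([
  [0, [0, 0, -0.05], [0, 0, 0]],
  [0, [0, 0, -0.1], [0, 0, 0]],
  [0, [0, 0, -0.1], [0, 0, 0]],
  [0, [0, 0, -0.1], [0, 0, 0]],
])

```text
time: 26.4
tcp_pos: [0.4938, -0.2967, 0.0756]
tcp_rot: [-0.026, 1.0, 0.001, 0.001]
contact_force: [-0.9, 1.1, -1.4]
gripper_width: 0.197
```

Emit:
send_rows([
  [0, [0, 0, -0.05], [0, 0, 0]],
  [0, [0, 0, -0.1], [0, 0, 0]],
  [0, [0, 0, -0.1], [0, 0, 0]],
  [0, [0, 0, -0.1], [0, 0, 0]],
])

```text
time: 26.8
tcp_pos: [0.4937, -0.2968, 0.0751]
tcp_rot: [-0.026, 1.0, 0.001, 0.001]
contact_force: [-6.0, 1.0, 3.9]
gripper_width: 0.198
```

Emit:
send_rows([
  [0, [0, 0, -0.04], [0, -0.3, 0]],
  [0, [0, 0, -0.08], [0, -0.6, 0]],
  [0, [0, 0, -0.12], [0, -0.9, 0]],
  [0, [0, 0, -0.16], [0, -1.2, 0]],
  [0, [0, 0, -0.16], [0, -1.2, 0]],
  [0, [0, 0, -0.16], [0, -1.2, 0]],
])

```text
time: 27.4
tcp_pos: [0.4938, -0.2968, 0.0737]
tcp_rot: [-0.026, 1.0, 0.0, 0.011]
contact_force: [-3.3, 1.8, 3.9]
gripper_width: 0.201
```

```bash
python3 - <<'E'
from h import *
b=robot.get_image("side")[:,:,::-1]
s=robot.state(); print(s["time"],s["tcp_pos"],s["tcp_rot"],s["contact_force"],s["ft_torque"],s["gripper_width"])
f=lambda im,r,c,n=60:cv2.resize(im[r:r+n,c:c+n],None,fx=9,fy=9,interpolation=cv2.INTER_CUBIC)
cv2.imwrite("pics/z29.png",f(b,130,315))
E
```

```text
27.45 [ 0.49380635 -0.2967607   0.07363924] [-2.64444635e-02  9.99586118e-01  3.76591536e-04  1.13199560e-02] [-3.36055863  0.52997537  4.64276932] [0.26618987 0.32510535 0.06136784] 0.19722027204318324
```

View pics/z29.png

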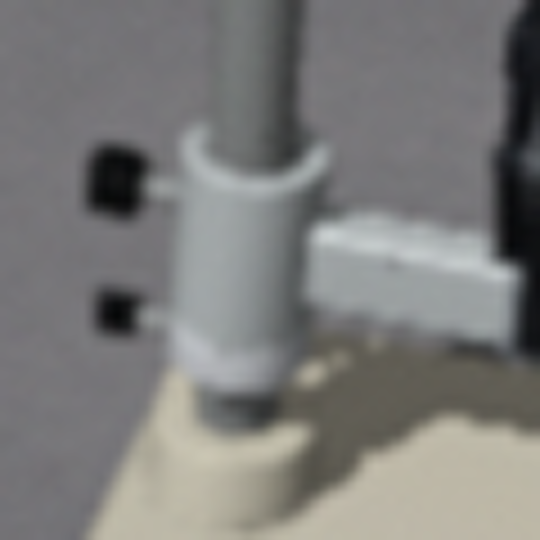

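Emit:
send_rows([
  [0, [0, 0, 0], [0, 0, 0]],
  [0, [0, 0, 0], [0, 0, 0]],
  [0, [0, 0, 0], [0, 0, 0]],
], force=20)

```text
time: 27.75
tcp_pos: [0.4938, -0.2968, 0.0737]
tcp_rot: [-0.026, 1.0, 0.0, 0.011]
contact_force: [-3.2, 1.7, 4.1]
gripper_width: 0.197
```

Emit:
send_rows([
  [1.8, [0, 0, 0], [0, 0, 0]],
  [2, [0, 0, 0], [0, 0, 0]],
  [2.3, [0, 0, 0], [0, 0, 0]],
  [3, [0, 0, 0], [0, 0, 0]],
  [4, [0, 0, 0], [0, 0, 0]],
  [5, [0, 0, 0], [0, 0, 0]],
  [5, [0, 0, 0], [0, 0, 0]],
  [5, [0, 0, 0], [0, 0, 0]],
])

```text
time: 28.55
tcp_pos: [0.4938, -0.2968, 0.0737]
tcp_rot: [-0.026, 1.0, 0.0, 0.011]
contact_force: [0.9, -0.0, -0.6]
gripper_width: 0.583
```

```bash
python3 - <<'E'
from h import *
a=robot.get_image("scene")[:,:,::-1];b=robot.get_image("side")[:,:,::-1];w=robot.get_image("wrist")[:,:,::-1]
s=robot.state(); print(s["time"],s["tcp_pos"],s["contact_force"],s["ft_torque"],s["gripper_width"])
f=lambda im,r,c,n=100:cv2.resize(im[r:r+n,c:c+n],None,fx=4,fy=4,interpolation=cv2.INTER_CUBIC)
cv2.imwrite("pics/z30.png",np.hstack([f(a,235,100),f(b,105,315)]));cv2.imwrite("pics/w30.png",w)
E
```

```text
28.7 [ 0.49382057 -0.29679771  0.07369534] [-0.28582973  0.17481736 -0.01532934] [-0.01400845  0.0408325   0.00878565] 0.578062342002796
```

View pics/z30.png

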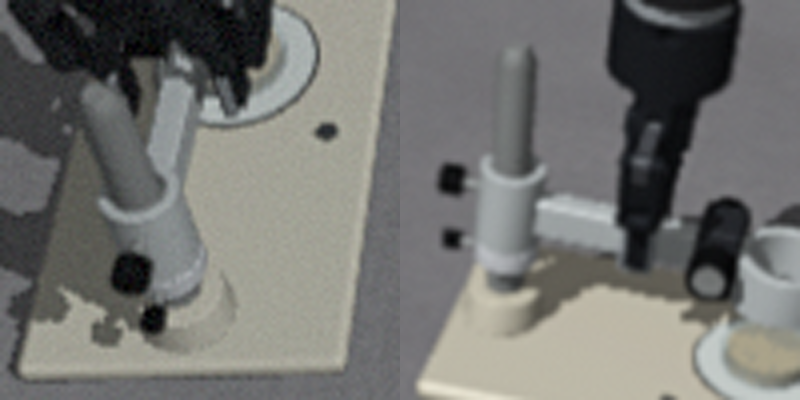

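View pics/w30.png

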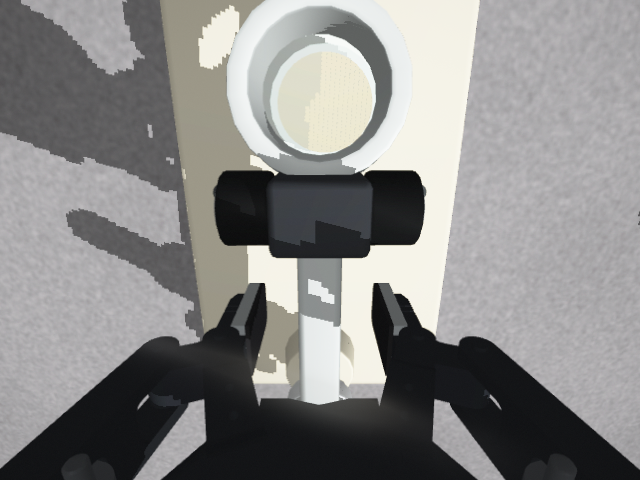

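Emit:
send_rows([
  [5, [0, 0, 1], [0, 0, 0]],
  [5, [0, 0, 2.5], [0, 0, 0]],
  [5, [0, 0, 4.5], [0, 0, 0]],
  [5, [0, 0, 7], [0, 0, 0]],
  [5, [0, 0, 10], [0, 0, 0]],
  [5, [0, 0, 13], [0, 0, 0]],
  [5, [0, 0, 16], [0, 0, 0]],
  [5, [-2, 0, 19], [0, 0, 0]],
  [5, [-4, 0, 22], [0, 0, 0]],
  [5, [-4, 0, 22], [0, 0, 0]],
  [5, [-4, 0, 22], [0, 0, 0]],
])

```text
time: 29.8
tcp_pos: [0.4542, -0.2972, 0.2951]
tcp_rot: [-0.026, 1.0, -0.0, 0.013]
contact_force: [0.0, -0.3, -0.6]
gripper_width: 0.585
```

```bash
python3 - <<'E'
from h import *
import pickle
a=robot.get_image("scene")[:,:,::-1];b=robot.get_image("side")[:,:,::-1];robot.get_image("wrist");c=robot.get_calibration("wrist");w=robot.get_image("wrist")[:,:,::-1]
s=robot.state(); print(s["time"],s["tcp_pos"],s["contact_force"],s["ft_torque"],s["gripper_width"])
pickle.dump(c,open("c31.pkl","wb"))
f=lambda im,r,c,n=100:cv2.resize(im[r:r+n,c:c+n],None,fx=4,fy=4,interpolation=cv2.INTER_CUBIC)
cv2.imwrite("pics/z31.png",np.hstack([f(a,235,100),f(b,105,340)]));cv2.imwrite("pics/w31.png",w);cv2.imwrite("pics/s31.png",a)
E
```

```text
30.0 [ 0.45362755 -0.29636681  0.29238587] [-0.2409454  -0.57607328  0.10915714] [-0.01819935 -0.0076411  -0.03616325] 0.5850087603757941
```

View pics/z31.png

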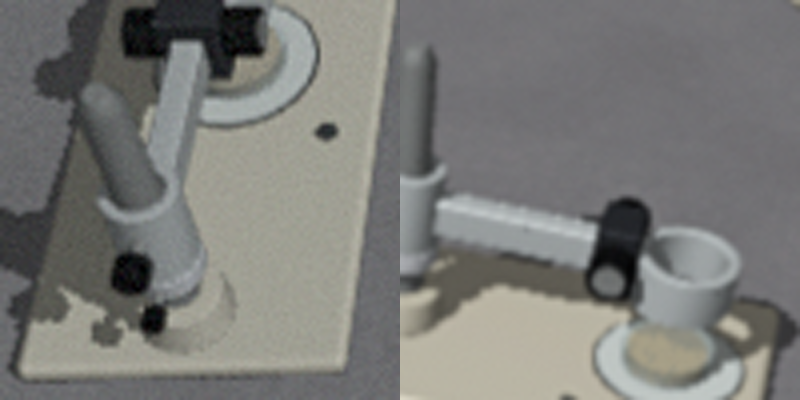

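View pics/w31.png

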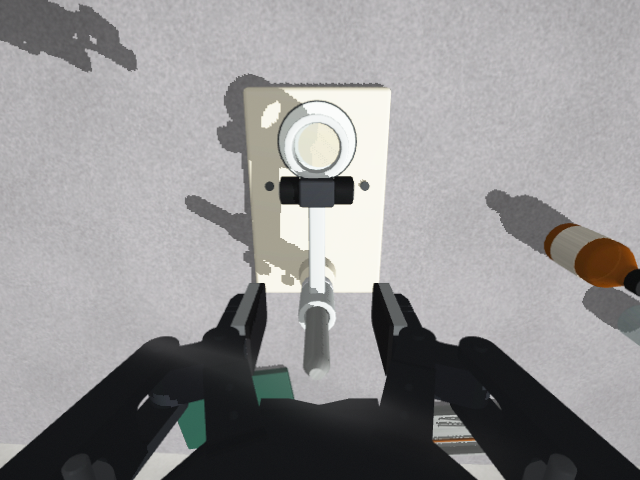

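View pics/s31.png

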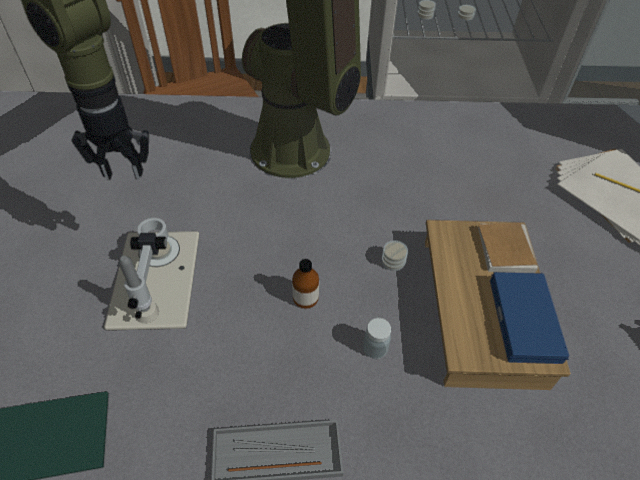

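```bash
python3 - <<'E'
import cv2
a=cv2.imread("pics/w31.png")
cv2.imwrite("pics/z32.png",cv2.resize(a[80:220,240:400],None,fx=4.5,fy=4.2,interpolation=cv2.INTER_CUBIC))
E
```

```text
(no output)
```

View pics/z32.png

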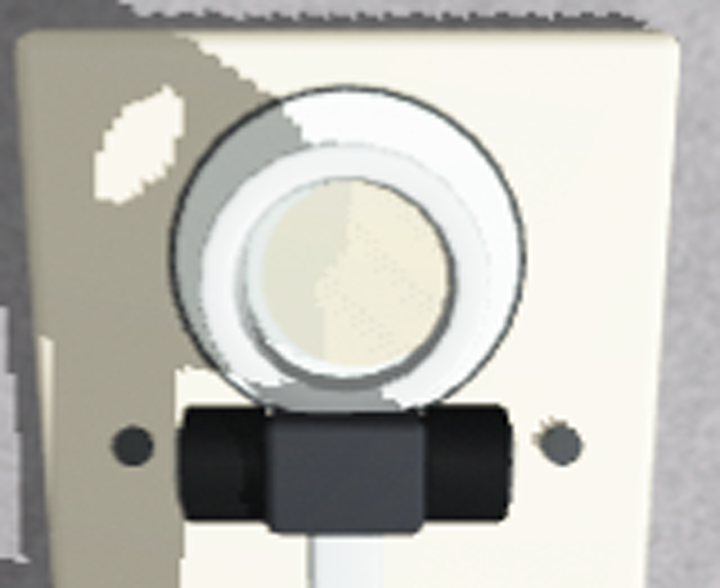

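```bash
python3 - <<'E'
from h import *
import pickle
from scipy.optimize import least_squares
c=pickle.load(open("c31.pkl","rb")); np.set_printoptions(precision=4,suppress=True)
t=np.linspace(0,2*np.pi,200)
def ell(x,y,z,r):
    P=proj("wrist",np.c_[x+r*np.cos(t),y+r*np.sin(t),0*t+z],c); P=np.c_[(P[:,1]-240+.4)*4.5,(P[:,0]-80+.4)*4.2]; return P.min(0),P.max(0)
def fp(v):
    a,b=ell(v[0],v[1],.018,.0475); return [a[0]-169,b[0]-525,a[1]-85]
r=least_squares(fp,[.40,-.30]); print("plate",r.x,r.fun)
def fr(v):  # ring top: outer l,r,top; bore l? r
    a,b=ell(v[0],v[1],v[2],.033); a2,b2=ell(v[0],v[1],v[2],.025); return [a[0]-200,b[0]-490,a[1]-141,b2[0]-457,a2[0]-243, a2[1]-178]
r2=least_squares(fr,[.40,-.30,.1],x_scale=[1,1,1]); print("ring top",r2.x,r2.fun,r2.x[:2]-r.x)
def fr2(v): return fr([v[0],v[1],.1])
r3=least_squares(fr2,[.40,-.30]); print("ring @z.1",r3.x,r3.fun,r3.x-r.x)
E
```

```text
plate [ 0.4009 -0.3011] [ 6.5106 -6.5105 -0.4563]
ring top [ 0.4024 -0.3007  0.0935] [ 3.7827  1.2009  0.9418 -0.63   -4.353  -0.9484] [0.0015 0.0005]
ring @z.1 [ 0.4024 -0.3006] [ 1.1736  3.8114  0.7432  1.3483 -6.3286 -0.4927] [0.0015 0.0005]
```

```bash
python3 - <<'E'
from bench import robot
s=robot.state(); print(s["time"],abs(s["qd"]).max()); print(robot.sign_off())
E
```

```text
30.0 0.0035245270888970507
the job is handed in; nothing more can be done
None
```

The carrier is on the pole stand, resting on the stop collar with its holder ring over the stage plate. The gripper is open and clear of it, and I handed the job in at 30.0 s.

**What I did:**
- I drew the carrier out from under the riser and set it down on open bench, turned to match the stand. I regripped the bar about 89 mm from the sleeve axis.
- I threaded the sleeve over the pole and lowered it slowly. It met the collar with the underside at about 75.6 mm, and I pressed down to a wrist reading of about +4 N, roughly 9 N on the collar.
- I tipped the arm about 1.2° toward its natural lean before letting go, so nothing dropped.

**Last checks:**
- **Fit:** the side view shows the sleeve seated on the collar. The collar looked unmoved, and the load was far below the 90 N at which it slips.
- **Ring position:** the wrist camera puts the ring centre about 1.5 mm from the plate centre, close to the measurement error.
- **Other things:** the stack, jar and bottle look unmoved in the last scene view. The dish is partly hidden there, but it looks in place through the ring, and the ring stayed well above it throughout.
- **Final forces:** the wrist reads about zero with the arm clear.

**What disagreed:**
- **Fingertips:** in the images they sat about 30 mm farther back from the reported TCP than the description says, so my first grasp closed above the bar without touching anything. I corrected for the offset.
- **Collar height:** my camera estimate of 78 to 80 mm was a few millimetres above the height where the sleeve made contact.

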